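Turn the leaf of the finish-sample binder

TASK

The metal leaf of the black sample binder on the shelf has been left standing ajar, and a green tee fitting is lying on the bare page it should be turned onto. With the fingertips, push the tee off that page so that it lies on the white shelf and no longer touches the binder (push it, do not pick it up), then push the leaf over its spine and press it down flat on the bare page. Do not fling the leaf over, and leave the other things on the shelf where they are.

Things in the scene. Friction and masses are not known exactly. Their poses are not given: they have to be found in the camera images.
- binder: open sample binder fixed to the shelf: a black plate 160 mm (its x) by 300 mm (its y), 8 mm thick, with the spine along its x axis through the middle. Origin at the centre of the underside, z up. The half on the +y side is the page with three flush sample discs, under the leaf; the half on the -y side is the bare page. At the spine a barrel reaches 17 mm above the shelf. It stands in front of the robot with +y to the robot's left, turned up to 0.35 rad either way
- bare_page (a point): centre of the top face of the bare page (binder frame 0, -80, 8 mm); axes as the binder's
- leaf (a joint): angle of the leaf about the spine, rad: 0 = lying on the +y page, 1.57 = upright, 3.14 = lying flat on the bare page (end stop). It starts ajar between 0.45 and 0.85. The hinge is stiff: it stays at any angle where it is left, and takes 0.13 N m of friction plus the leaf's weight (about 110 g) to turn
- leaf_edge (a point): middle of the leaf's free edge, 140 mm from the hinge axis. The leaf is an aluminium plate 150 mm wide (along the spine), 4 mm thick, with three sample discs; the hinge axis is the binder's x axis at 12 mm above the shelf. Its frame turns with the leaf: x along the spine, y from the spine outwards
- tee: loose green PPR pipe tee lying flat on the bare page, about 50 g: straight run 64 mm long along its x, branch reaching 34 mm along its +y from the middle, all 34 mm in diameter. Origin where the run's and the branch's axes cross, 17 mm above what it lies on. It starts with its origin 85 to 115 mm from the spine, and its yaw is that of the binder within 0.6 rad
- diverter: bystander, to be left alone: chrome diverter knob, a stepped round knob 48 mm across and 49 mm high, standing; origin at the centre of its underside
- jar: bystander, to be left alone: small closed glass jar with a steel cap, 52 mm across, 62 mm high, standing; origin at the centre of its underside
- coupling: bystander, to be left alone: straight green PPR coupling standing on end, 37 mm across, 36 mm high; origin at the centre of its underside (not the tee)
- valve_handle: bystander, to be left alone: red plastic valve lever handle lying flat, 95 mm long, up to 30 mm wide, 18 mm high; origin under its round hub, blade along +x
- hex_key: bystander, to be left alone: small L-shaped steel hex key lying flat, 90 by 33 mm, 6 mm thick; origin under the middle of its long arm
- nipple: bystander, to be left alone: brass nipple standing on end, 32 mm across, 36 mm high; origin at the centre of its underside
Mind the look-alikes: they are no part of the job. Leave any blue, orange or red look-alike of the tee alone.

How it is judged:
By the outcome, as a careful person would: the job done as asked, in the order asked, and still so for the second after the job is handed in, with the robot touching nothing.
It also fails if it takes over 56 s, if anything falls off the work surface, if the arm or the gripper's body presses on something with over 40 N, if the wrist force passes 120 N, or if a joint passes its speed limit or range.

ROBOT

A 6-joint arm with a two-finger parallel gripper is mounted at the origin on the work surface. World frame = base frame: x ahead of the robot, y to its left, z up, the work surface at z = 0. Lengths are in m, angles in rad, forces in N, time in s.
With the tool pointing down it reaches from about 0.35 to 0.85 m from the base axis. Payload 8.1 kg.
Tool frame: the origin (TCP) lies between the finger pads; the fingertips stand 17 mm ahead of it and the grasp point (between the pads) lies 2 mm behind it (ctrl.tip_extent is the distance from the TCP to the fingertips, in m); z points along the fingers, y is the direction in which the jaws open and shut (so a half turn about z gives the same grasp; the last joint's range is limited). The gripper opens to 85 mm and grips with 20 to 120 N. Pads are 22 mm wide; open, the fingers measure 114 mm over their backs; the gripper's body (76 mm by 85 mm) begins 54 mm behind the grasp point. The pads swing forward as they close: fully open they stand 13 mm farther back than shut.
Start: joints at [-1.232, 0.13, 1.488, -0, 1.523, -0.085], TCP at [0.247, -0.547, 0.216] pointing down, gripper open.
Joint ranges: [-2.96, 2.96], [-0.89, 2.26], [0.02, 2.5], [-1.34, 4.48], [0, 2.73], [-2.66, 2.66]. Speed limits (rad/s): [2.39, 2.39, 2.79, 3.14, 3.14, 3.14].

INTERFACE

Orientations are given as a 3x3 rotation matrix whose columns are the frame's x, y, z axes.
In Python, from rig import ctrl gives the robot as it stands.
- The arm moves only by the tool drive_tool, never from a script. Its argument "increments" is a list of rows, each a list of 7 numbers: the shift along the tool's x, y, z in units of 4 cm (1.0 is 4 cm), then the turn, a rotation vector about the tool's x, y, z in units of 2 pi rad (1.0 is 2 pi rad), then the gripper's target within -1 to 1 (shut at 1, half-way at 0, fully open at -1). A call has 1 to 8 rows; each row shifts and turns the commanded pose from where the row before left it, along the tool's axes as they then stand; what a row does not reach is not made up. A row lasts 1/10 s, in which the tool goes at most 50 mm and 8.59 degrees, less where a joint would pass 70% of its speed; a pose out of reach is approached as far as the arm can. A call with a number of a shift or a turn outside -1 to 1 is refused whole. A call with a gripper value outside its range is refused whole. The fingers move at their own pace and stop on an object; "newtons" is the grip in N (left out, the last holds). Time passes only in rows, so rows that do not move let the fingers close. It gives the time, the measured TCP pose, the force and the opening at its end, in the units of the state.
- ctrl.get_state(): the state, without advancing time (a new reading comes with each control period).
- ctrl.grab_frame(name): name is "scene" or "top" or "wrist"; returns a dict with "img" (420x560x3 uint8, blue, green, red), "fx", "fy", "cx", "cy" (pixels), "cam_to_world" (4x4, takes a point from camera to world coordinates). Camera axes: x right, y up, looking along -z (the intrinsics and any distortion apply to the point x, -y, -z); pixel columns grow to the right and rows downward; lengths in m; the calibration is good to about 2 mm. The wrist camera is an equidistant fisheye: a pixel r from the principal point sees the ray r / f radians off the axis. A picture is of the moment at which its call begins. There is no depth.
- ctrl.close_job(): hands the job in, once; it reports no verdict.
The state is a dict: "clock": time; "joints": joint angles; "joint_velocities": joint speeds; "joint_efforts": joint torques, N m; "position": TCP position; "ee_rot": TCP orientation; "ft_force": force on the tool from outside, world axes, zero at the start; "wrist_torque": the same for the moment, N m; "finger_gap": opening from 0.0 (shut) to 1.0 (fully open).
Only numpy, scipy, OpenCV 4.12 (cv2) and the standard library are available. Lean on these libraries where they do the work, as an engineer would, in place of code of your own. Each camera call takes 0.05 s, during which the arm holds its last target.

## Working session

There is one attempt and no reset: what is moved stays moved. The work goes in short steps, Python scripts to look and compute and a tool call to move; the robot and the scene stay as the last step left them, time stands still between calls to the robot, and variables do not carry over. Pictures are saved under pics/ and viewed, and the job is handed in when it is done.

Besides the shell and the picture viewer there is one more tool, called as a command line: name --pt "numbers of a row" for each row, then --argument value for the rest. drive_tool: Moves the arm, as the interface text tells. Shifts and turns lie within -1 to 1; 1 stands for 4 cm of shift or 2 pi rad of turn. Its arguments: {"type":"object","properties":{"increments":{"type":"array","items":{"type":"array","items":{"type":"number"}}},"newtons":{"type":"number"}},"required":["increments"]}

```bash
ls; mkdir -p pics; python3 - <<'E'
from rig import ctrl
import cv2,pickle
s=ctrl.get_state();print(s)
d={}
for n in("scene","top"):
    f=ctrl.grab_frame(n);cv2.imwrite(f"pics/{n}0.png",f["img"]);d[n]=f
    print(n,f["fx"],f["fy"],f["cx"],f["cy"],f["cam_to_world"],f.keys())
pickle.dump(d,open("f0.pkl","wb"))
E
```

```text
pics
{'clock': 0.0, 'joints': array([-1.23240321e+00,  1.31159359e-01,  1.48927204e+00,  6.01815184e-06,
        1.52300974e+00, -8.54050552e-02]), 'joint_velocities': array([ 1.03065188e-03,  1.49077978e-05,  7.81853262e-05,  2.36453490e-04,
        2.05097116e-03, -5.97860481e-04]), 'joint_efforts': array([ 2.28757635e-03, -5.69401431e+01, -5.00552416e+01, -4.71076405e-06,
        1.48683088e-02, -6.76920877e-06]), 'position': array([ 0.24656243, -0.54636398,  0.21454952]), 'ee_rot': array([[ 9.11533782e-01,  4.11224749e-01, -6.07974924e-04],
       [ 4.11225166e-01, -9.11532125e-01,  1.74565306e-03],
       [ 1.63667068e-04, -1.84123633e-03, -9.99998292e-01]]), 'ft_force': array([0.11194432, 0.03149821, 0.30476845]), 'wrist_torque': array([0.0172633 , 0.00170657, 0.04170815]), 'finger_gap': 0.9962906642644705}
scene 543.2505037891341 543.2505037891341 281.36841579153605 215.51253125414001 [[ 0.84855458 -0.31655037  0.4239705   1.09437271]
 [ 0.52907411  0.49858447 -0.68665429 -0.83787744]
 [ 0.00597557  0.80697546  0.59055474  0.81417471]
 [ 0.          0.          0.          1.        ]] dict_keys(['img', 'fx', 'fy', 'cx', 'cy', 'cam_to_world'])
top 445.3724818031082 445.3724818031082 281.04719489469625 208.57661335419638 [[ 0.01310897  0.98773459 -0.15559095  0.41295575]
 [-0.9996721   0.00952312 -0.02376974  0.01006654]
 [-0.02199649  0.15585153  0.98753555  0.96188996]
 [ 0.          0.          0.          1.        ]] dict_keys(['img', 'fx', 'fy', 'cx', 'cy', 'cam_to_world'])
```

View pics/scene0.png

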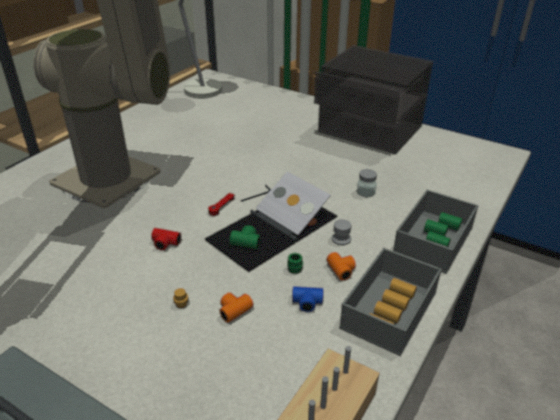

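View pics/top0.png

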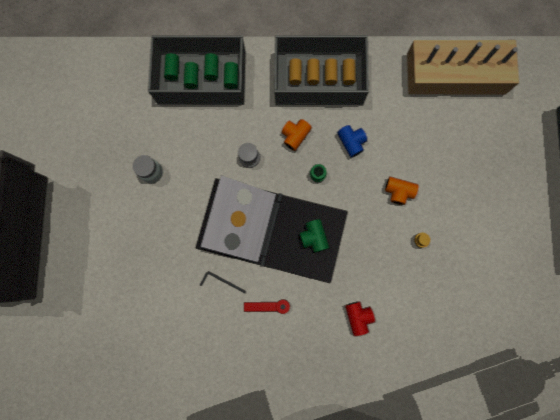

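```bash
cat > h.py <<'E'
import numpy as np,cv2,pickle
def ray(f,u,v):
    T=f["cam_to_world"];d=np.array([(u-f["cx"])/f["fx"],-(v-f["cy"])/f["fy"],-1.])
    return T[:3,3],T[:3,:3]@d
def onz(f,u,v,z):
    o,d=ray(f,u,v);return (o+d*(z-o[2])/d[2])[:2]
def proj(f,p):
    T=f["cam_to_world"];q=T[:3,:3].T@(np.asarray(p,float)-T[:3,3])
    return np.array([f["cx"]-f["fx"]*q[0]/q[2],f["cy"]+f["fy"]*q[1]/q[2]])
E
python3 - <<'E'
from h import *
d=pickle.load(open("f0.pkl","rb"))
i=d["top"]["img"][160:320,180:380];cv2.imwrite("pics/tz.png",cv2.resize(i,None,fx=4,fy=3.75*4/3.75,interpolation=cv2.INTER_CUBIC)[:600])
i=d["scene"]["img"][160:280,190:350];cv2.imwrite("pics/sz.png",cv2.resize(i,None,fx=5,fy=5,interpolation=cv2.INTER_CUBIC))
E
```

```text
(no output)
```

View pics/tz.png

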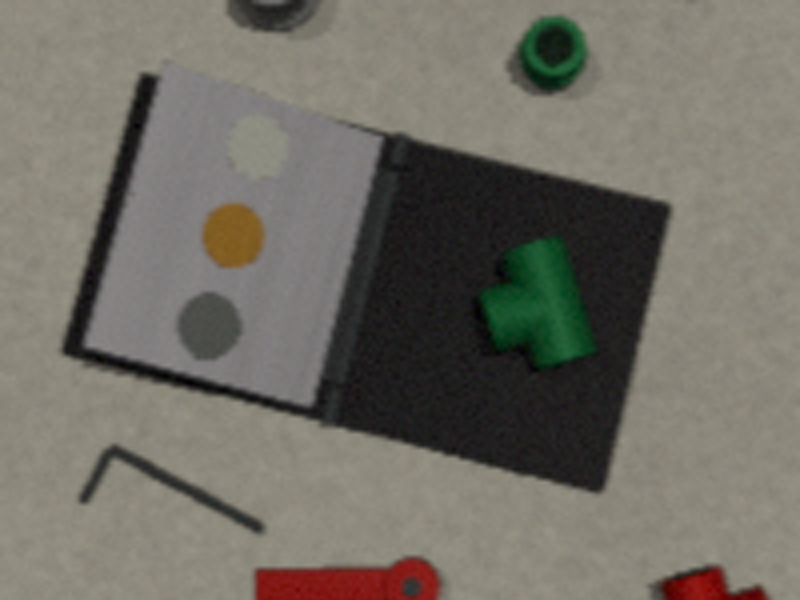

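View pics/sz.png

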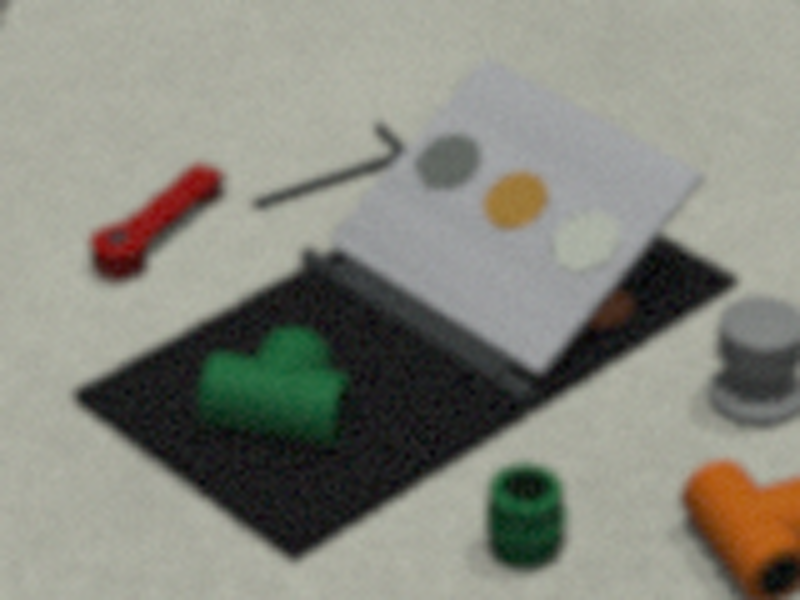

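```bash
python3 - <<'E'
from h import *
from scipy.optimize import least_squares
d=pickle.load(open("f0.pkl","rb"));t=d["top"];s=d["scene"]
Z=lambda x,y:(180+x/4-.4,160+y/4-.4)
S=lambda x,y:(190+x/5-.4,160+y/5-.4)
loc=[(80,-150,8),(-80,-150,8),(-80,150,8),(80,150,8)]
obs=[(t,Z(670,207)),(t,Z(602,490)),(t,Z(68,352)),(t,Z(148,75)),(s,S(295,557)),(s,S(80,395)),(s,S(735,280))]
L=[0,1,2,3,0,1,3]
def w(p,q):
    c,n=np.cos(p[2]),np.sin(p[2]);x,y,z=np.array(q)/1000;return [p[0]+c*x-n*y,p[1]+n*x+c*y,z]
def leafpt(a,x,r,off=0): return (x, 1e3*(r*np.cos(a)-off*np.sin(a)),12+1e3*(r*np.sin(a)+off*np.cos(a)))
lo=[(t,Z(165,65),75),(t,Z(85,348),-75),(s,S(700,178),75),(s,S(485,62),-75)]
def res(p):
    r=[proj(f,w(p,loc[k]))-o for (f,o),k in zip(obs,L)]
    r+=[proj(f,w(p,leafpt(p[3],x,.14)))-o for f,o,x in lo]
    return np.ravel(r)
r=least_squares(res,[.5,0,-.2,.6]);print(r.x,np.round(r.fun.reshape(-1,2),1))
p=r.x
# silhouette fit of tee
def mask(f,box):
    i=f["img"].astype(int);m=(i[...,1]>i[...,2]*1.5)&(i[...,1]>i[...,0]*1.2)&(i[...,1]>40)
    o=np.zeros_like(m);x0,y0,x1,y1=box;o[y0:y1,x0:x1]=m[y0:y1,x0:x1];return o
mt=mask(t,(290,215,335,258));ms=mask(s,(225,220,263,252));print(mt.sum(),ms.sum())
def tee(q,zc=.025):
    P=[];R=.017
    for a in np.linspace(0,2*np.pi,24):
        for e in(-.032,.032):P.append((e,R*np.cos(a),R*np.sin(a)))
    B=[]
    for a in np.linspace(0,2*np.pi,24):
        for e in(0,.034):B.append((R*np.cos(a),e,R*np.sin(a)))
    c,n=np.cos(q[2]),np.sin(q[2]);M=np.array([[c,-n,0],[n,c,0],[0,0,1]])
    return [np.array(X)@M.T+[q[0],q[1],zc] for X in(P,B)]
def ren(f,q):
    m=np.zeros((420*4,560*4),np.uint8)
    for X in tee(q):
        h=cv2.convexHull(np.array([proj(f,x)*4 for x in X]).astype(np.int32));cv2.fillConvexPoly(m,h,255)
    return cv2.resize(m,(560,420),interpolation=cv2.INTER_AREA)/255.
def cost(q): return sum(np.abs(ren(f,q)-m).sum() for f,m in((t,mt),(s,ms)))
from scipy.optimize import minimize
c0=onz(t,315,236,.025)
best=min((minimize(cost,[*c0,y],method="Nelder-Mead",options=dict(initial_simplex=[[*c0,y],[c0[0]+.01,c0[1],y],[c0[0],c0[1]+.01,y],[*c0,y+.3]])) for y in(p[2]-.5,p[2],p[2]+.5)),key=lambda b:b.fun)
q=best.x;print("tee",q,best.fun)
c,n=np.cos(p[2]),np.sin(p[2]);dx,dy=q[:2]-p[:2];print("tee in binder",c*dx+n*dy,-n*dx+c*dy,q[2]-p[2])
def b(x,y):return np.round(w(p,(x*1e3,y*1e3,0))[:2],3)
for nm,u,v,z in(("coupling",318,172,.036),("nipple",423,239,.036),("div",248,152,.049),("redtee",360,318,.02),("orange",402,190,.02),("handle hub",283,307,.018),("handle end",245,307,.018),("key",245,292,.005),("keyc",208,272,.005)):
    a=onz(t,u,v,z);dx,dy=a-p[:2];print(nm,a.round(3),"binder",np.round([c*dx+n*dy,-n*dx+c*dy],3))
np.save("bind.npy",p)
E
```

```text
[ 0.51866671  0.05160713 -0.23467847  0.47336721] [[ 1.5 -1.4]
 [ 1.5  0.7]
 [-1.3  0.4]
 [-1.4 -1. ]
 [-0.4 -1. ]
 [-2.4 -0.9]
 [ 0.4 -1.3]
 [ 0.  -0.7]
 [ 0.1 -0.2]
 [ 0.8 -0. ]
 [ 0.1 -0.2]]
595 502
tee [ 0.50425658 -0.04444301  0.28576403] 112.42352941176472
tee in binder 0.00831943404509388 -0.09676811886437102 0.520442501933177
coupling [ 0.638 -0.045] binder [ 0.139 -0.066]
nipple [ 0.498 -0.262] binder [ 0.053 -0.31 ]
div [0.678 0.104] binder [0.142 0.088]
redtee [ 0.335 -0.132] binder [-0.135 -0.222]
orange [ 0.604 -0.226] binder [ 0.148 -0.25 ]
handle hub [0.355 0.026] binder [-0.153 -0.063]
handle end [0.354 0.105] binder [-0.173  0.014]
key [0.384 0.107] binder [-0.144  0.023]
keyc [0.425 0.187] binder [-0.123  0.11 ]
```

drive_tool --pt "0 0 0 0 0 -0.0228 0" --pt "0 0 0 0 0 -0.0228 0" --pt "0 0 0 0 0 -0.0228 0" --pt "0 0 0 0 0 -0.0228 0" --pt "0 0 0 0 0 -0.0228 0" --pt "0 0 0 0 0 -0.0228 0" --pt "0 0 0 0 0 -0.0228 0" --pt "0 0 0 0 0 -0.0228 0"

```text
clock: 0.9
position: [0.2466, -0.5466, 0.2149]
ee_rot: [[-0.005, 1.0, -0.0], [1.0, 0.005, 0.001], [0.001, -0.0, -1.0]]
ft_force: [0.3, -0.2, -0.1]
finger_gap: 0.5
```

drive_tool --pt "0 0 0 0 0 -0.0228 0" --pt "0 0 0 0 0 -0.0228 0" --pt "0 0 0 0 0 0 0"

```text
clock: 1.2
position: [0.2467, -0.5466, 0.215]
ee_rot: [[-0.284, 0.959, -0.0], [0.959, 0.284, 0.001], [0.001, -0.0, -1.0]]
ft_force: [0.1, 0.3, -0.2]
finger_gap: 0.502
```

```bash
cat > go.py <<'E'
import sys,numpy as np
from rig import ctrl
s=ctrl.get_state();R=np.array(s["ee_rot"]);p=np.array(s["position"])
print("t",s["clock"],"pos",p.round(4),"yaw x",np.arctan2(R[1,0],R[0,0]).round(3),"z",R[:,2].round(3),"gap",round(s["finger_gap"],3),"F",s["ft_force"].round(1),"j",s["joints"].round(2),"tip",ctrl.tip_extent)
def d(t): return (R.T@(np.array(t)-p)/.04).round(3)
if len(sys.argv)>3: print("units to target",d([float(a) for a in sys.argv[1:4]]))
E
python3 go.py .495 -.012 .2145
```

```text
t 1.2 pos [ 0.2467 -0.5466  0.215 ] yaw x 1.859 z [-0.     0.001 -1.   ] gap 0.502 F [ 0.1  0.3 -0.2] j [-1.23  0.13  1.49  0.    1.52 -1.52] tip 0.017
units to target [11.051  9.748  0.024]
```

drive_tool --pt "0.69 0.61 0 0 0 0 0" --pt "0.69 0.61 0 0 0 0 0" --pt "0.69 0.61 0 0 0 0 0" --pt "0.69 0.61 0 0 0 0 0" --pt "0.69 0.61 0 0 0 0 0" --pt "0.69 0.61 0 0 0 0 0" --pt "0.69 0.61 0 0 0 0 0" --pt "0.69 0.61 0 0 0 0 0"

```text
clock: 2.0
position: [0.3721, -0.2786, 0.2154]
ee_rot: [[-0.277, 0.961, -0.0], [0.961, 0.277, 0.0], [0.0, -0.0, -1.0]]
ft_force: [0.7, 0.4, -0.6]
finger_gap: 0.501
```

drive_tool --pt "0.69 0.61 0 0 0 0 0" --pt "0.69 0.61 0 0 0 0 0" --pt "0.69 0.61 0 0 0 0 0" --pt "0.69 0.61 0 0 0 0 0" --pt "0.69 0.61 0 0 0 0 0" --pt "0.69 0.61 0 0 0 0 0" --pt "0.69 0.61 0 0 0 0 0" --pt "0 0 0 0 0 0 0"

```text
clock: 2.8
position: [0.4822, -0.0429, 0.2153]
ee_rot: [[-0.281, 0.96, 0.0], [0.96, 0.281, 0.002], [0.001, 0.0, -1.0]]
ft_force: [-0.7, -0.8, 0.0]
finger_gap: 0.5
```

```bash
python3 go.py .495 -.012 .12; python3 - <<'E'
from rig import ctrl
import cv2
f=ctrl.grab_frame("wrist");cv2.imwrite("pics/w1.png",f["img"])
E
```

```text
t 2.8 pos [ 0.4822 -0.0429  0.2153] yaw x 1.856 z [ 0.     0.002 -1.   ] gap 0.5 F [-0.7 -0.8  0. ] j [-0.2  -0.19  1.8   0.    1.53 -0.48] tip 0.017
units to target [0.648 0.522 2.385]
```

View pics/w1.png

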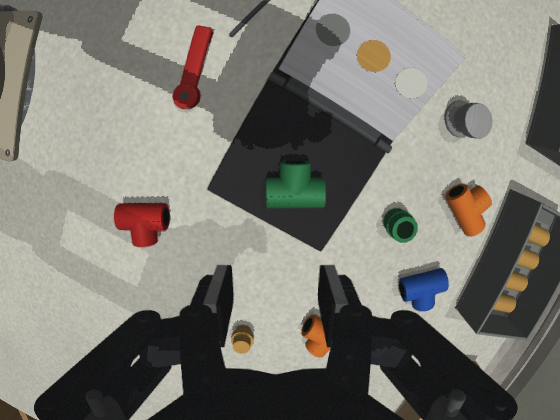

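drive_tool --pt "0.65 0.52 0 0 0 0 0" --pt "0 0 1 0 0 0 0" --pt "0 0 1 0 0 0 0" --pt "0 0 0.9 0 0 0 0" --pt "0 0 0 0 0 0 0"

```text
clock: 3.35
position: [0.489, -0.0161, 0.0939]
ee_rot: [[-0.278, 0.96, -0.011], [0.961, 0.278, 0.001], [0.004, -0.01, -1.0]]
ft_force: [-0.5, -0.5, -0.8]
finger_gap: 0.501
```

```bash
python3 go.py .495 -.012 .029; python3 - <<'E'
from rig import ctrl
import cv2
f=ctrl.grab_frame("wrist");cv2.imwrite("pics/w2.png",f["img"])
E
```

```text
t 3.35 pos [ 0.489  -0.0161  0.0939] yaw x 1.853 z [-0.011  0.001 -1.   ] gap 0.501 F [-0.5 -0.5 -0.8] j [-0.14 -0.07  1.92 -0.    1.3  -0.42] tip 0.017
units to target [0.051 0.188 1.62 ]
```

View pics/w2.png

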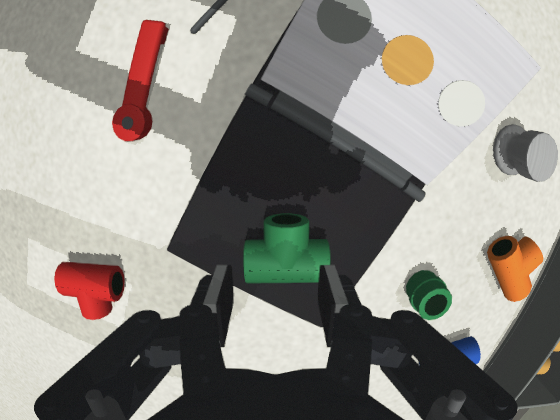

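drive_tool --pt "0.05 0.19 0 0 0 0 0" --pt "0 0 0.3 0 0 0 0" --pt "0 0 0.3 0 0 0 0" --pt "0 0 0 0 0 0 0" --pt "0 0 0 0 0 0 0"

```text
clock: 3.9
position: [0.5003, -0.0117, 0.0752]
ee_rot: [[-0.282, 0.96, -0.001], [0.96, 0.282, 0.0], [0.0, -0.001, -1.0]]
ft_force: [-1.3, 0.2, -0.2]
finger_gap: 0.501
```

```bash
python3 go.py .495 -.012 .029; python3 - <<'E'
from rig import ctrl
import cv2
f=ctrl.grab_frame("wrist");cv2.imwrite("pics/w3.png",f["img"])
E
```

```text
t 3.9 pos [ 0.5003 -0.0117  0.0752] yaw x 1.856 z [-0.001  0.    -1.   ] gap 0.501 F [-1.3  0.2 -0.2] j [-0.13 -0.02  1.91 -0.    1.25 -0.41] tip 0.017
units to target [ 0.029 -0.128  1.156]
```

View pics/w3.png

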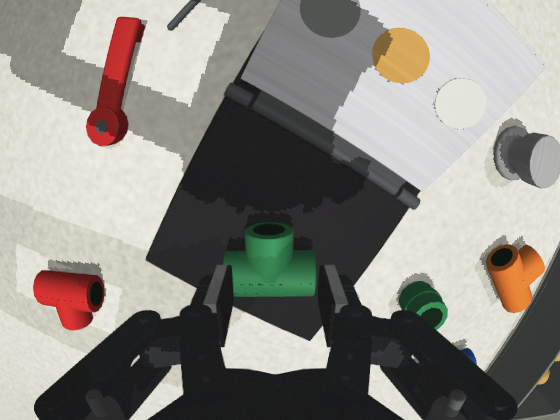

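```bash
python3 - <<'E'
from rig import ctrl
import numpy as np
f=ctrl.grab_frame("wrist");T=f["cam_to_world"];s=ctrl.get_state();p=s["position"];R=s["ee_rot"]
print(p.round(4))
def pj(P):
    q=T[:3,:3].T@(P-T[:3,3]);v=np.array([q[0],-q[1]]);th=np.arctan2(np.hypot(*v),-q[2]);v=v/np.hypot(*v)*th*f["fx"];return (v+[f["cx"],f["cy"]]).round(0)
for z in(.058,.042,.025):
    print(z,[pj(np.array([*(p+R@[dx,dy,0])[:2],z])) for dx in(-.011,.011) for dy in(-.021,.021)])
te=np.array([.5043,-.0444]);a=.2858;c,n=np.cos(a),np.sin(a);M=np.array([[c,-n],[n,c]])
for l,z in(((-.032,0),.042),((.032,0),.042),((0,.034),.042),((-.032,.017),.025),((.032,.017),.025),((-.017,.034),.025),((.017,.034),.025)):print(l,pj(np.array([*(te+M@l),z])))
E
```

```text
[ 0.5008 -0.0117  0.0759]
0.058 [array([243., 268.]), array([312., 268.]), array([241., 235.]), array([313., 235.])]
0.042 [array([245., 257.]), array([309., 257.]), array([244., 225.]), array([310., 225.])]
0.025 [array([247., 247.]), array([307., 247.]), array([246., 217.]), array([308., 217.])]
(-0.032, 0) [222. 285.]
(0.032, 0) [315. 285.]
(0, 0.034) [268. 239.]
(-0.032, 0.017) [224. 252.]
(0.032, 0.017) [314. 252.]
(-0.017, 0.034) [244. 230.]
(0.017, 0.034) [293. 230.]
```

```bash
python3 - <<'E'
import cv2
i=cv2.imread("pics/w3.png")[200:380,160:400];cv2.imwrite("pics/w3z.png",cv2.resize(cv2.convertScaleAbs(i,alpha=1.8,beta=20),None,fx=3.3,fy=3.3,interpolation=cv2.INTER_CUBIC))
E
```

```text
(no output)
```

View pics/w3z.png

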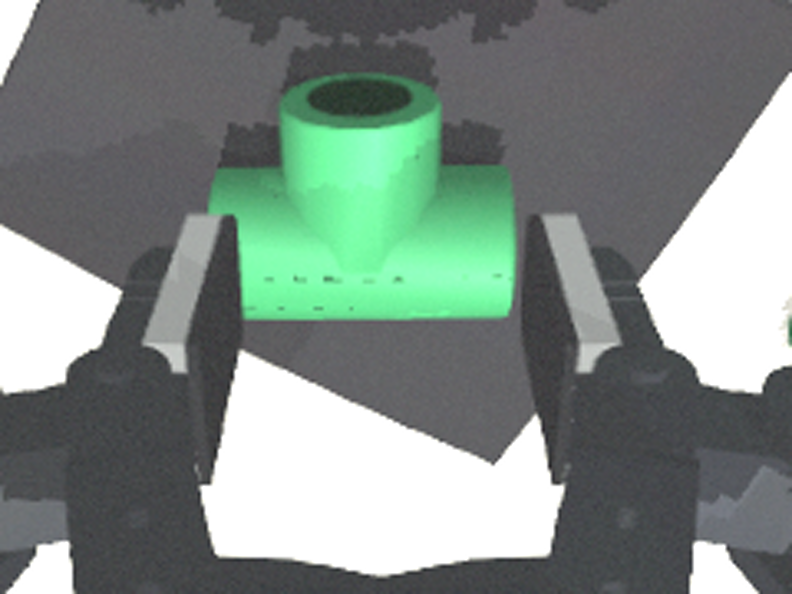

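```bash
python3 - <<'E'
from rig import ctrl
import numpy as np,cv2
f=ctrl.grab_frame("wrist");T=f["cam_to_world"];s=ctrl.get_state();p=s["position"];R=s["ee_rot"]
print("cam in tool",(R.T@(T[:3,3]-p)).round(4), (R.T@T[:3,:3]).round(3))
for u,v in((160+190/3.3,200+215/3.3),(160+235/3.3,200+215/3.3),(160+242/3.3,200+330/3.3),(160+527/3.3,200+215/3.3),(160+575/3.3,200+215/3.3),(160+524/3.3,200+320/3.3)):
    q=np.array([u-f["cx"],v-f["cy"]]);r=np.hypot(*q);th=r/f["fx"];d=np.array([q[0]/r*np.sin(th),-q[1]/r*np.sin(th),-np.cos(th)])
    d=R.T@T[:3,:3]@d;o=R.T@(T[:3,3]-p)
    print((u,v),[(zz,(o+d*(zz-o[2])/d[2])[:2].round(4)) for zz in(-.005,.005,.012,.017)])
g=ctrl.grab_frame("scene")["img"];cv2.imwrite("pics/s3.png",cv2.resize(g[120:280,180:390],None,fx=3.7,fy=3.7,interpolation=cv2.INTER_CUBIC))
E
```

```text
cam in tool [ 0.0806 -0.0008 -0.158 ] [[-0.001  0.95   0.313]
 [ 1.     0.001  0.002]
 [ 0.001  0.313 -0.95 ]]
(217.57575757575756, 265.1515151515151) [(-0.005, array([ 0.0025, -0.0317])), (0.005, array([-0.0026, -0.0338])), (0.012, array([-0.0062, -0.0352])), (0.017, array([-0.0087, -0.0362]))]
(231.21212121212122, 265.1515151515151) [(-0.005, array([ 0.0026, -0.0244])), (0.005, array([-0.0025, -0.0259])), (0.012, array([-0.006, -0.027])), (0.017, array([-0.0086, -0.0278]))]
(233.33333333333334, 300.0) [(-0.005, array([-0.0194, -0.0245])), (0.005, array([-0.026 , -0.0261])), (0.012, array([-0.0305, -0.0272])), (0.017, array([-0.0338, -0.0279]))]
(319.69696969696975, 265.1515151515151) [(-0.005, array([0.0026, 0.0225])), (0.005, array([-0.0025,  0.024 ])), (0.012, array([-0.0061,  0.0251])), (0.017, array([-0.0086,  0.0258]))]
(334.24242424242425, 265.1515151515151) [(-0.005, array([0.0025, 0.0303])), (0.005, array([-0.0027,  0.0324])), (0.012, array([-0.0062,  0.0338])), (0.017, array([-0.0088,  0.0348]))]
(318.7878787878788, 296.969696969697) [(-0.005, array([-0.0174,  0.0231])), (0.005, array([-0.0238,  0.0247])), (0.012, array([-0.0283,  0.0258])), (0.017, array([-0.0315,  0.0266]))]
```

View pics/s3.png

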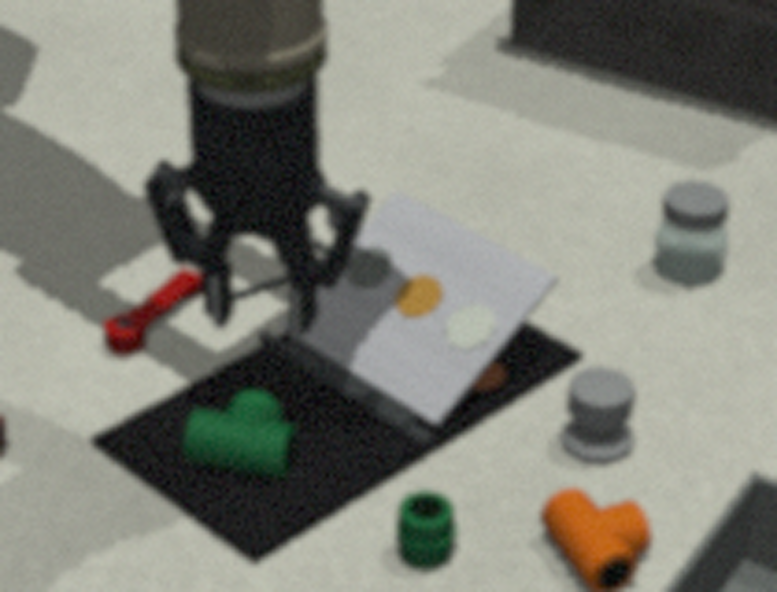

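```bash
python3 - <<'E'
from rig import ctrl
from h import *
d=pickle.load(open("f0.pkl","rb"));s=ctrl.get_state();p=s["position"];R=s["ee_rot"]
for f,n in((d["scene"],"scene"),(d["top"],"top")):
  for dz in(-.005,.005,.012,.017):
    for dx in(-.011,0,.011):
        q=[proj(f,p+R@[dx,y,dz]) for y in(-.029,.029)]
        if n=="scene":q=[((a-[180,120])*3.7).round() for a in q]
        print(n,dz,dx,*[a.round(1) for a in q])
E
```

```text
scene -0.005 -0.011 [211. 343.] [301. 358.]
scene -0.005 0 [217. 333.] [306. 348.]
scene -0.005 0.011 [223. 323.] [311. 338.]
scene 0.005 -0.011 [212. 356.] [301. 371.]
scene 0.005 0 [218. 346.] [306. 361.]
scene 0.005 0.011 [224. 336.] [311. 351.]
scene 0.012 -0.011 [213. 365.] [301. 380.]
scene 0.012 0 [218. 355.] [306. 370.]
scene 0.012 0.011 [224. 345.] [311. 360.]
scene 0.017 -0.011 [213. 371.] [301. 387.]
scene 0.017 0 [219. 361.] [306. 376.]
scene 0.017 0.011 [224. 351.] [312. 366.]
top -0.005 -0.011 [311.8 246.7] [303.7 218.6]
top -0.005 0 [306.5 248.2] [298.4 220.1]
top -0.005 0.011 [301.1 249.7] [293.1 221.6]
top 0.005 -0.011 [311.6 247. ] [303.6 219.3]
top 0.005 0 [306.3 248.5] [298.3 220.7]
top 0.005 0.011 [301. 250.] [293.  222.2]
top 0.012 -0.011 [311.4 247.3] [303.5 219.7]
top 0.012 0 [306.2 248.7] [298.2 221.2]
top 0.012 0.011 [300.9 250.2] [293.  222.6]
top 0.017 -0.011 [311.3 247.4] [303.4 220. ]
top 0.017 0 [306.1 248.9] [298.2 221.5]
top 0.017 0.011 [300.9 250.4] [293.  222.9]
```

drive_tool --pt "0.03 -0.12 0.4 0 0 0 0" --pt "0 0 0.35 0 0 0 0" --pt "0 0 0 0 0 0 0" --pt "0 0 0 0 0 0 0" --pt "0 0 0 0 0 0 0"

```text
clock: 4.6
position: [0.4963, -0.012, 0.0462]
ee_rot: [[-0.282, 0.96, 0.001], [0.96, 0.282, -0.0], [-0.0, 0.001, -1.0]]
ft_force: [0.1, 0.4, -0.0]
finger_gap: 0.501
```

```bash
python3 go.py .495 -.012 .029; python3 - <<'E'
from rig import ctrl
import cv2
f=ctrl.grab_frame("wrist")
i=f["img"][180:360,160:400];cv2.imwrite("pics/w4z.png",cv2.resize(cv2.convertScaleAbs(i,alpha=1.8,beta=20),None,fx=3.3,fy=3.3,interpolation=cv2.INTER_CUBIC))
g=ctrl.grab_frame("scene")["img"];cv2.imwrite("pics/s4.png",cv2.resize(g[120:280,180:390],None,fx=3.7,fy=3.7,interpolation=cv2.INTER_CUBIC))
E
```

```text
t 4.6 pos [ 0.4963 -0.012   0.0462] yaw x 1.856 z [ 0.001 -0.    -1.   ] gap 0.501 F [ 0.1  0.4 -0. ] j [-0.13  0.    1.94  0.    1.19 -0.41] tip 0.017
units to target [ 0.008 -0.031  0.429]
```

View pics/w4z.png

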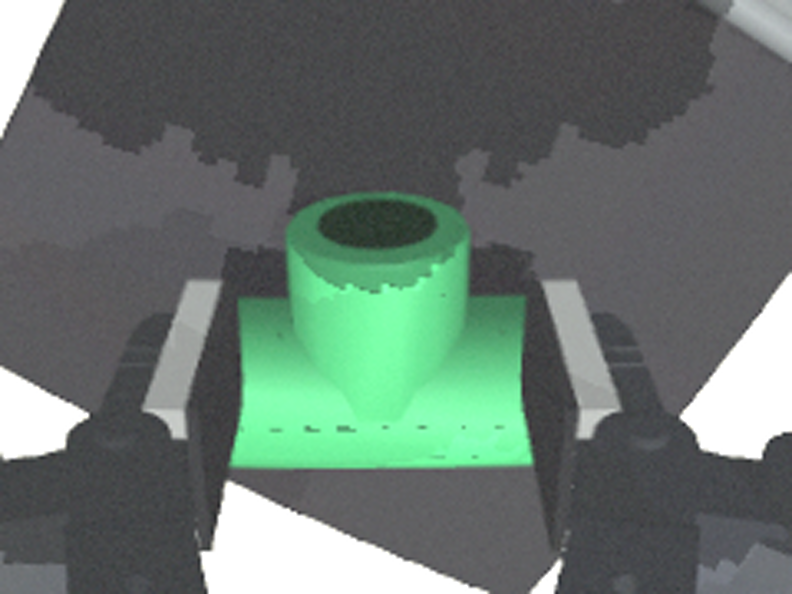

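View pics/s4.png

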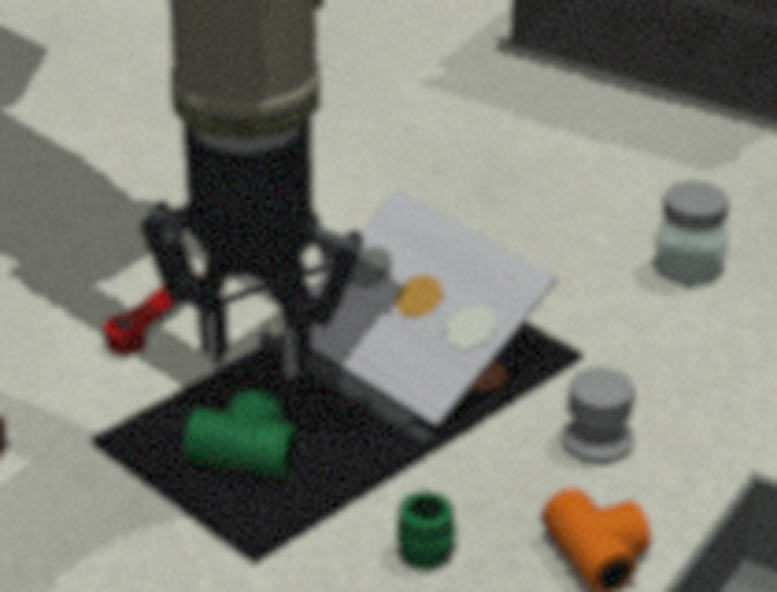

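drive_tool --pt "0 -0.03 0.25 0 0 0 0" --pt "0 0 0.15 0 0 0 0" --pt "0 0 0 0 0 0 0" --pt "0 0 0 0 0 0 0" --pt "0 0 0 0 0 0 0"

```text
clock: 5.2
position: [0.4947, -0.0123, 0.0297]
ee_rot: [[-0.282, 0.96, 0.0], [0.96, 0.282, 0.0], [-0.0, 0.0, -1.0]]
ft_force: [0.3, 1.1, 0.6]
finger_gap: 0.498
```

```bash
python3 go.py .495 -.012 .029; python3 - <<'E'
from rig import ctrl
import cv2
f=ctrl.grab_frame("wrist")
i=f["img"][180:360,160:400];cv2.imwrite("pics/w5z.png",cv2.resize(cv2.convertScaleAbs(i,alpha=1.8,beta=20),None,fx=3.3,fy=3.3,interpolation=cv2.INTER_CUBIC))
g=ctrl.grab_frame("scene")["img"];cv2.imwrite("pics/s5.png",cv2.resize(cv2.convertScaleAbs(g[180:260,210:320],alpha=2),None,fx=7,fy=7,interpolation=cv2.INTER_CUBIC))
E
```

```text
t 5.2 pos [ 0.4947 -0.0123  0.0297] yaw x 1.856 z [ 0.  0. -1.] gap 0.498 F [0.3 1.1 0.6] j [-0.13  0.02  1.96  0.    1.16 -0.41] tip 0.017
units to target [0.004 0.01  0.017]
```

View pics/w5z.png

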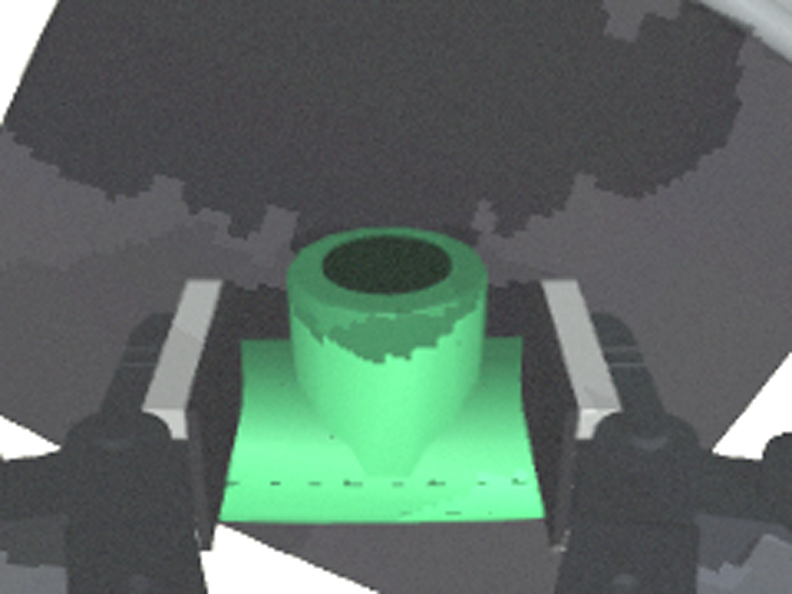

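View pics/s5.png

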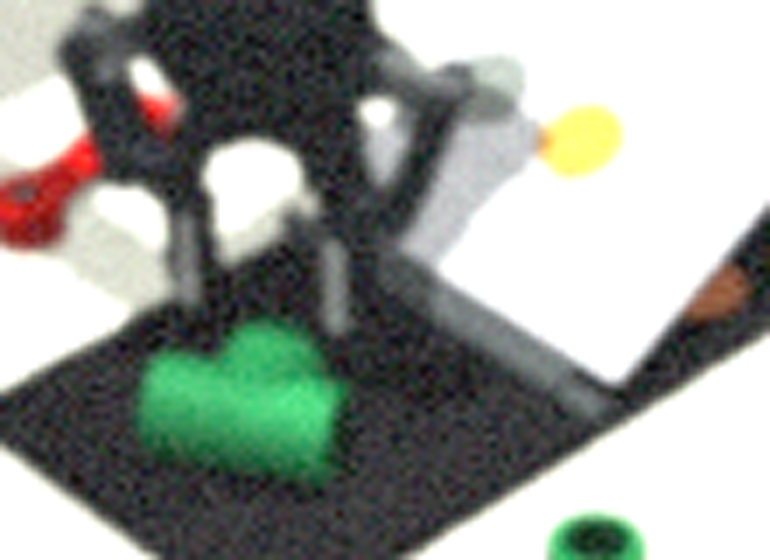

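drive_tool --pt "0 0 0.1 0 0 0 0" --pt "0 0 0 0 0 0 0" --pt "0 0 0 0 0 0 0"

```text
clock: 5.6
position: [0.4944, -0.0122, 0.0254]
ee_rot: [[-0.282, 0.96, -0.0], [0.96, 0.282, 0.0], [0.0, -0.0, -1.0]]
ft_force: [0.1, 0.2, 1.2]
finger_gap: 0.505
```

drive_tool --pt "0 0 0.05 0 0 0 0" --pt "0 0 0 0 0 0 0" --pt "0 0 0 0 0 0 0"

```text
clock: 5.9
position: [0.4945, -0.0122, 0.0235]
ee_rot: [[-0.282, 0.96, -0.0], [0.96, 0.282, 0.0], [0.0, -0.0, -1.0]]
ft_force: [0.7, 0.1, -0.0]
finger_gap: 0.5
```

drive_tool --pt "0 0 0.05 0 0 0 0" --pt "0 0 0 0 0 0 0" --pt "0 0 0 0 0 0 0"

```text
clock: 6.2
position: [0.4945, -0.0122, 0.0215]
ee_rot: [[-0.282, 0.959, -0.0], [0.959, 0.282, 0.0], [0.0, -0.0, -1.0]]
ft_force: [-0.1, 0.6, -0.0]
finger_gap: 0.503
```

drive_tool --pt "0 0 0.05 0 0 0 0" --pt "0 0 0 0 0 0 0" --pt "0 0 0 0 0 0 0"

```text
clock: 6.5
position: [0.4945, -0.0122, 0.0195]
ee_rot: [[-0.282, 0.96, -0.0], [0.96, 0.282, 0.0], [0.0, -0.0, -1.0]]
ft_force: [-0.1, -0.1, -0.5]
finger_gap: 0.497
```

drive_tool --pt "0 0 0.05 0 0 0 0" --pt "0 0 0 0 0 0 0" --pt "0 0 0 0 0 0 0"

```text
clock: 6.8
position: [0.4945, -0.0122, 0.0175]
ee_rot: [[-0.282, 0.96, -0.0], [0.96, 0.282, 0.0], [0.0, -0.0, -1.0]]
ft_force: [0.2, 0.5, -0.6]
finger_gap: 0.499
```

```bash
python3 go.py .495 -.012 .029; python3 - <<'E'
from rig import ctrl
import cv2
f=ctrl.grab_frame("wrist")
i=f["img"][180:360,160:400];cv2.imwrite("pics/w6z.png",cv2.resize(cv2.convertScaleAbs(i,alpha=2.8,beta=20),None,fx=3.3,fy=3.3,interpolation=cv2.INTER_CUBIC))
g=ctrl.grab_frame("scene")["img"];cv2.imwrite("pics/s6.png",cv2.resize(cv2.convertScaleAbs(g[180:260,210:320],alpha=3),None,fx=7,fy=7,interpolation=cv2.INTER_CUBIC))
E
```

```text
t 6.8 pos [ 0.4945 -0.0122  0.0175] yaw x 1.856 z [-0.  0. -1.] gap 0.499 F [ 0.2  0.5 -0.6] j [-0.13  0.04  1.96 -0.    1.14 -0.41] tip 0.017
units to target [ 0.002  0.014 -0.288]
```

View pics/w6z.png

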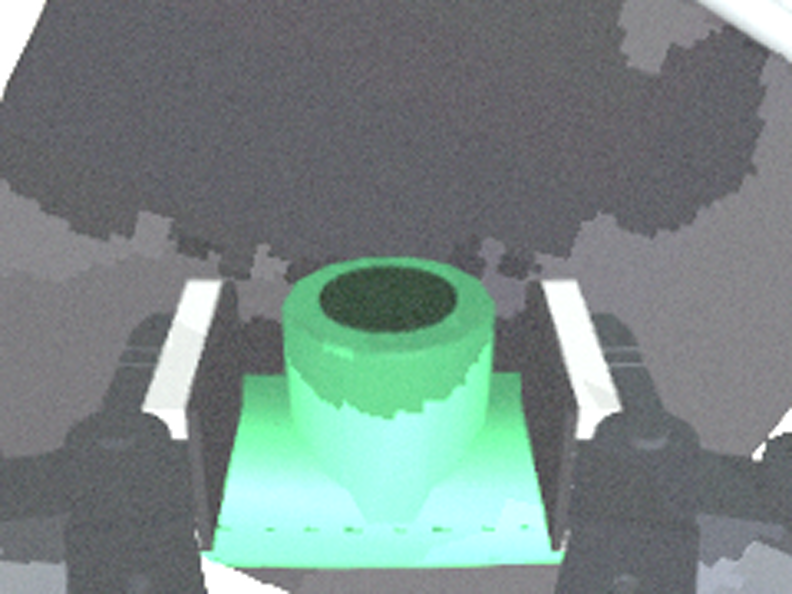

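View pics/s6.png

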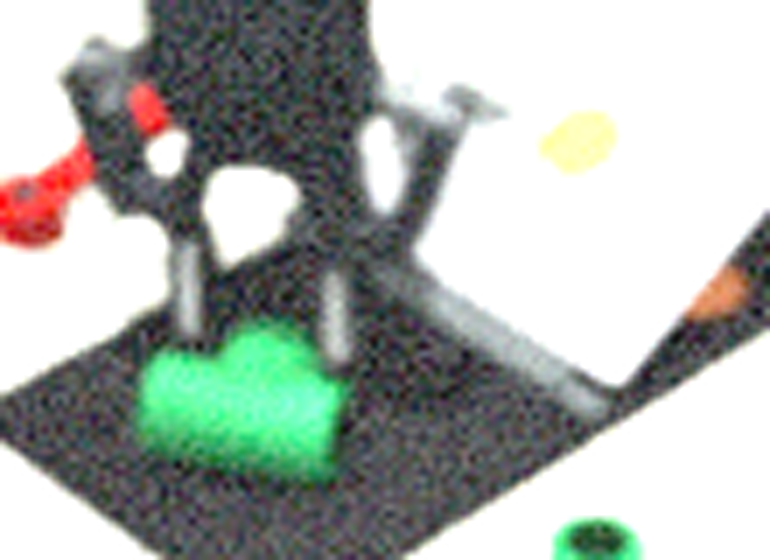

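```bash
python3 - <<'E'
from rig import ctrl
from h import *
d=pickle.load(open("f0.pkl","rb"));s=ctrl.get_state();p=s["position"];R=s["ee_rot"];f=d["scene"]
for dz in(-.015,-.01,-.005,0,.005,.012):
    print(dz,*[((proj(f,p+R@[-.011+o,y,dz])-[210,180])*7).round() for o in(0,-.005) for y in(-.032,-.025,.025,.032)])
E
```

```text
-0.015 [171. 338.] [191. 342.] [333. 367.] [353. 371.] [166. 347.] [186. 351.] [328. 376.] [348. 379.]
-0.01 [172. 350.] [192. 354.] [333. 379.] [353. 382.] [167. 359.] [187. 362.] [328. 388.] [349. 391.]
-0.005 [173. 362.] [192. 365.] [333. 391.] [353. 394.] [168. 370.] [187. 374.] [329. 399.] [349. 403.]
0 [173. 373.] [193. 377.] [334. 402.] [354. 406.] [168. 382.] [188. 386.] [329. 411.] [349. 415.]
0.005 [174. 385.] [193. 388.] [334. 414.] [354. 417.] [169. 394.] [189. 397.] [329. 423.] [349. 426.]
0.012 [175. 401.] [194. 405.] [334. 430.] [354. 434.] [170. 410.] [189. 413.] [330. 439.] [350. 443.]
```

drive_tool --pt "0 0 0.05 0 0 0 0" --pt "0 0 0 0 0 0 0" --pt "0 0 0 0 0 0 0"

```text
clock: 7.2
position: [0.4945, -0.0122, 0.0155]
ee_rot: [[-0.282, 0.96, -0.0], [0.96, 0.282, 0.0], [0.0, -0.0, -1.0]]
ft_force: [0.8, -0.2, -0.3]
finger_gap: 0.503
```

drive_tool --pt "0 0 0.05 0 0 0 0" --pt "0 0 0 0 0 0 0" --pt "0 0 0 0 0 0 0"

```text
clock: 7.5
position: [0.4945, -0.0122, 0.0135]
ee_rot: [[-0.282, 0.96, -0.0], [0.96, 0.282, 0.0], [0.0, -0.0, -1.0]]
ft_force: [0.0, -0.7, -0.5]
finger_gap: 0.501
```

drive_tool --pt "0 0 0.05 0 0 0 0" --pt "0 0 0 0 0 0 0" --pt "0 0 0 0 0 0 0"

```text
clock: 7.8
position: [0.4945, -0.0122, 0.0115]
ee_rot: [[-0.282, 0.96, -0.0], [0.96, 0.282, 0.0], [0.0, -0.0, -1.0]]
ft_force: [0.8, 0.7, 0.4]
finger_gap: 0.498
```

drive_tool --pt "0 0 0.05 0 0 0 0" --pt "0 0 0 0 0 0 0" --pt "0 0 0 0 0 0 0"

```text
clock: 8.1
position: [0.4945, -0.0122, 0.0095]
ee_rot: [[-0.282, 0.959, -0.0], [0.959, 0.282, 0.0], [0.0, -0.0, -1.0]]
ft_force: [0.2, -0.3, 0.6]
finger_gap: 0.496
```

drive_tool --pt "0 0 0.05 0 0 0 0" --pt "0 0 0 0 0 0 0" --pt "0 0 0 0 0 0 0"

```text
clock: 8.4
position: [0.4945, -0.0122, 0.0075]
ee_rot: [[-0.282, 0.96, -0.0], [0.96, 0.282, 0.0], [0.0, -0.0, -1.0]]
ft_force: [-0.4, 0.1, 0.2]
finger_gap: 0.503
```

```bash
python3 - <<'E'
from rig import ctrl
import cv2
f=ctrl.grab_frame("wrist")
i=f["img"][180:360,160:400];cv2.imwrite("pics/w7z.png",cv2.resize(cv2.convertScaleAbs(i,alpha=2.8,beta=20),None,fx=3.3,fy=3.3,interpolation=cv2.INTER_CUBIC))
g=ctrl.grab_frame("scene")["img"];cv2.imwrite("pics/s7.png",cv2.resize(cv2.convertScaleAbs(g[180:260,210:320],alpha=3),None,fx=7,fy=7,interpolation=cv2.INTER_CUBIC))
E
```

```text
(no output)
```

View pics/w7z.png

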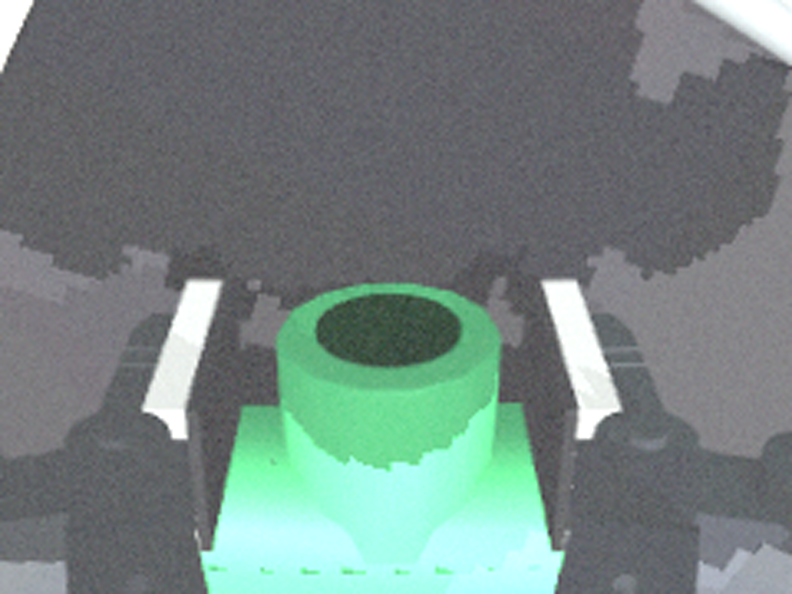

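View pics/s7.png

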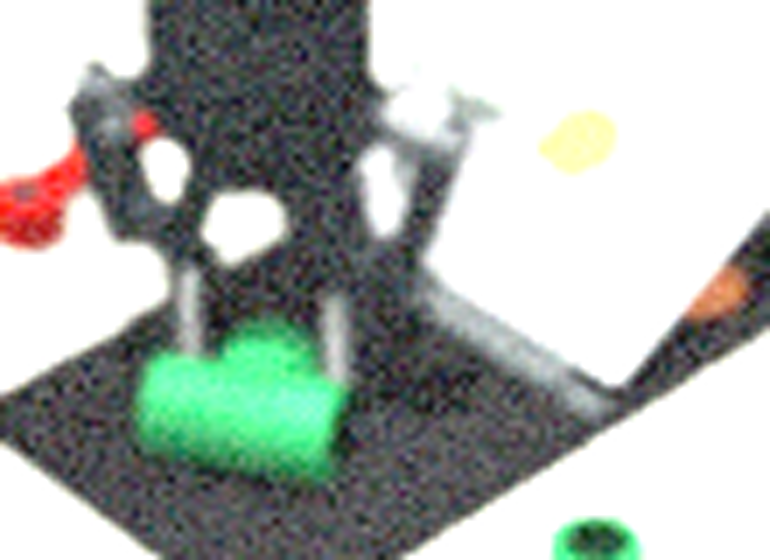

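drive_tool --pt "0 0 0.05 0 0 0 0" --pt "0 0 0 0 0 0 0" --pt "0 0 0.05 0 0 0 0" --pt "0 0 0 0 0 0 0" --pt "0 0 0 0 0 0 0"

```text
clock: 9.0
position: [0.4945, -0.0123, 0.0035]
ee_rot: [[-0.282, 0.96, -0.0], [0.96, 0.282, 0.0], [0.0, -0.0, -1.0]]
ft_force: [-0.0, -0.2, -0.0]
finger_gap: 0.495
```

drive_tool --pt "0 0 0.05 0 0 0 0" --pt "0 0 0 0 0 0 0" --pt "0 0 0 0 0 0 0"

```text
clock: 9.3
position: [0.4945, -0.0122, 0.0015]
ee_rot: [[-0.282, 0.96, -0.0], [0.96, 0.282, 0.0], [0.0, -0.0, -1.0]]
ft_force: [-0.7, -0.3, 0.8]
finger_gap: 0.499
```

drive_tool --pt "-0.1 -0.03 0 0 0 0 0" --pt "-0.1 -0.03 0 0 0 0 0" --pt "-0.1 -0.03 0 0 0 0 0" --pt "-0.1 -0.03 0 0 0 0 0" --pt "-0.1 -0.03 0 0 0 0 0" --pt "-0.1 -0.03 0 0 0 0 0"

```text
clock: 9.9
position: [0.4944, -0.0378, 0.0016]
ee_rot: [[-0.282, 0.96, 0.0], [0.96, 0.282, 0.0], [-0.0, 0.0, -1.0]]
ft_force: [-0.4, -0.5, -0.5]
finger_gap: 0.498
```

```bash
python3 - <<'E'
from rig import ctrl
import cv2
f=ctrl.grab_frame("wrist")
i=f["img"][180:360,160:400];cv2.imwrite("pics/w8z.png",cv2.resize(cv2.convertScaleAbs(i,alpha=2.8,beta=20),None,fx=2,fy=2,interpolation=cv2.INTER_CUBIC))
E
```

```text
(no output)
```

View pics/w8z.png

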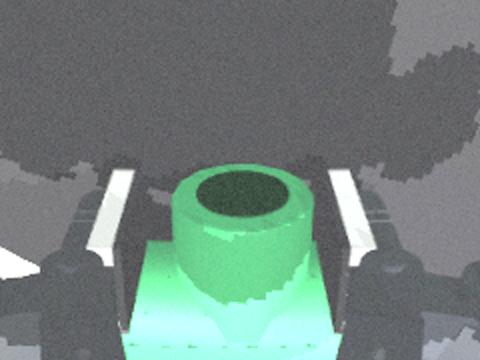

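drive_tool --pt "-0.2 -0.06 0 0 0 0 0" --pt "-0.2 -0.06 0 0 0 0 0" --pt "-0.2 -0.06 0 0 0 0 0" --pt "-0.2 -0.06 0 0 0 0 0" --pt "-0.2 -0.06 0 0 0 0 0" --pt "-0.2 -0.06 0 0 0 0 0" --pt "-0.2 -0.06 0 0 0 0 0"

```text
clock: 10.65
position: [0.4941, -0.0965, 0.0016]
ee_rot: [[-0.282, 0.96, 0.0], [0.96, 0.282, 0.0], [0.0, 0.0, -1.0]]
ft_force: [-1.0, 0.4, 0.1]
finger_gap: 0.505
```

```bash
python3 - <<'E'
from rig import ctrl
import cv2
f=ctrl.grab_frame("wrist")
cv2.imwrite("pics/w9.png",f["img"])
g=ctrl.grab_frame("scene")["img"];cv2.imwrite("pics/s9.png",cv2.resize(cv2.convertScaleAbs(g[180:300,170:330],alpha=1.5),None,fx=5,fy=5,interpolation=cv2.INTER_CUBIC))
E
```

```text
(no output)
```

View pics/w9.png

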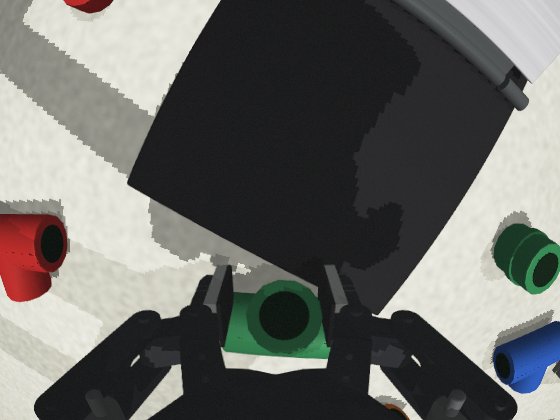

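View pics/s9.png

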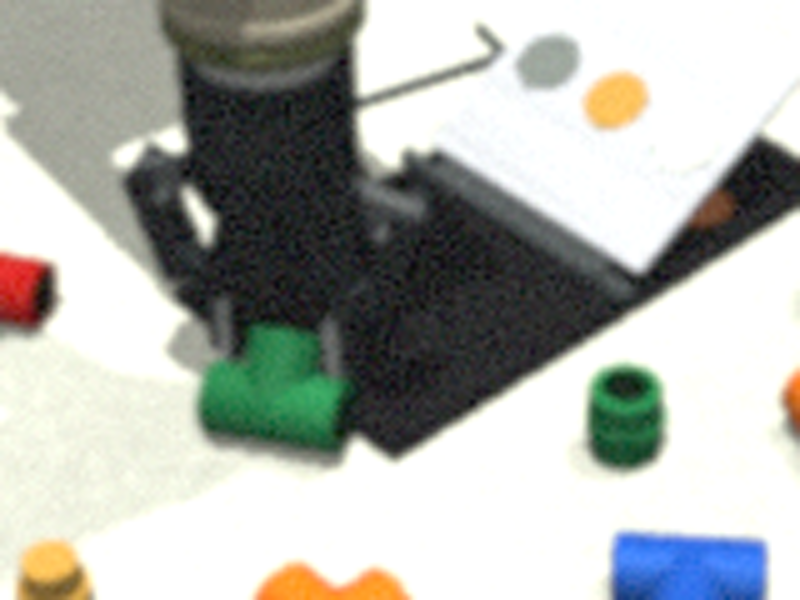

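drive_tool --pt "-0.15 -0.04 0 0 0 0 0" --pt "-0.15 -0.04 0 0 0 0 0" --pt "-0.15 -0.04 0 0 0 0 0" --pt "-0.15 -0.04 0 0 0 0 0" --pt "-0.15 -0.04 0 0 0 0 0" --pt "-0.15 -0.04 0 0 0 0 0" --pt "-0.1 -0.03 0 0 0 0 0" --pt "0 0 0 0 0 0 0"

```text
clock: 11.55
position: [0.495, -0.1378, 0.0016]
ee_rot: [[-0.281, 0.96, 0.0], [0.96, 0.281, -0.0], [-0.0, 0.0, -1.0]]
ft_force: [-0.8, 1.1, -0.2]
finger_gap: 0.503
```

```bash
python3 - <<'E'
from rig import ctrl
import cv2
f=ctrl.grab_frame("wrist")
cv2.imwrite("pics/w10.png",f["img"])
g=ctrl.grab_frame("scene")["img"];cv2.imwrite("pics/s10.png",cv2.resize(cv2.convertScaleAbs(g[180:300,170:330],alpha=1.5),None,fx=5,fy=5,interpolation=cv2.INTER_CUBIC))
E
```

```text
(no output)
```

View pics/w10.png

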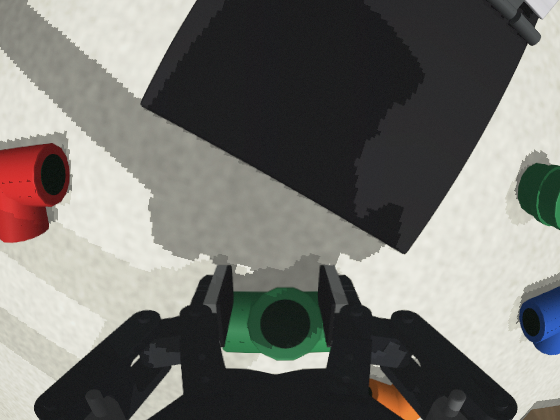

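View pics/s10.png

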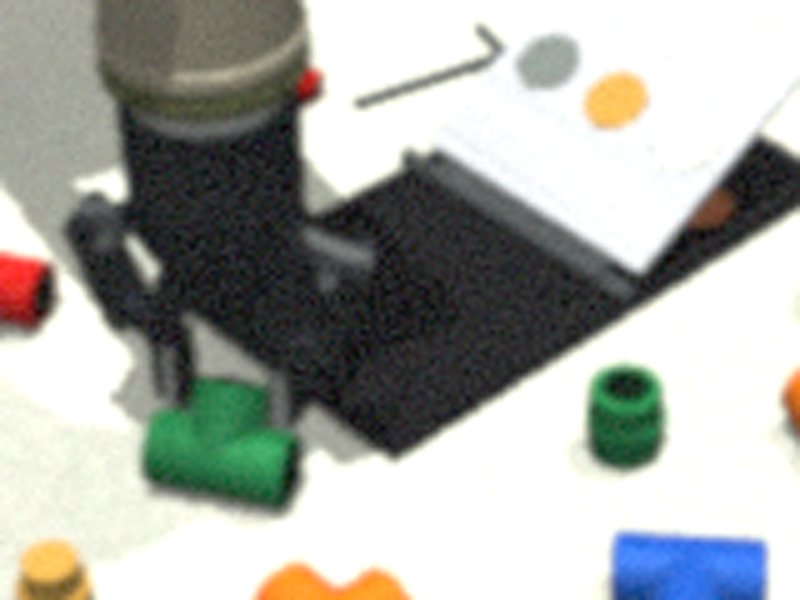

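drive_tool --pt "-0.1 -0.03 0 0 0 0 0" --pt "-0.1 -0.03 0 0 0 0 0" --pt "-0.1 -0.03 0 0 0 0 0" --pt "-0.1 -0.03 0 0 0 0 0" --pt "0 0 0 0 0 0 0" --pt "0.12 0 0 0 0 0 0" --pt "0.12 0 0 0 0 0 0" --pt "0 0 0 0 0 0 0"

```text
clock: 12.45
position: [0.4917, -0.1438, 0.0013]
ee_rot: [[-0.282, 0.959, -0.001], [0.959, 0.282, 0.0], [0.001, -0.001, -1.0]]
ft_force: [-1.1, 0.6, 1.3]
finger_gap: 0.5
```

```bash
python3 - <<'E'
from rig import ctrl
import cv2
f=ctrl.grab_frame("wrist")
cv2.imwrite("pics/w11.png",f["img"])
g=ctrl.grab_frame("scene")["img"];cv2.imwrite("pics/s11.png",cv2.resize(cv2.convertScaleAbs(g[180:300,170:330],alpha=1.5),None,fx=5,fy=5,interpolation=cv2.INTER_CUBIC))
E
```

```text
(no output)
```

View pics/w11.png

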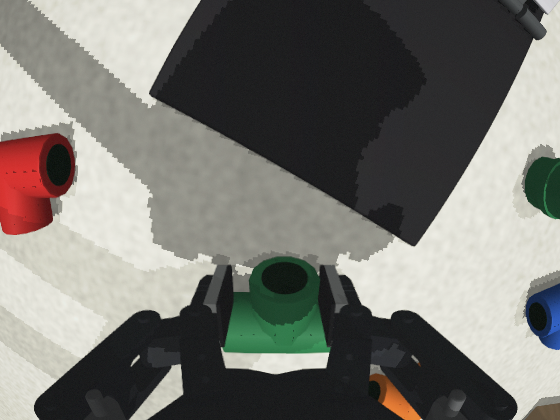

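View pics/s11.png

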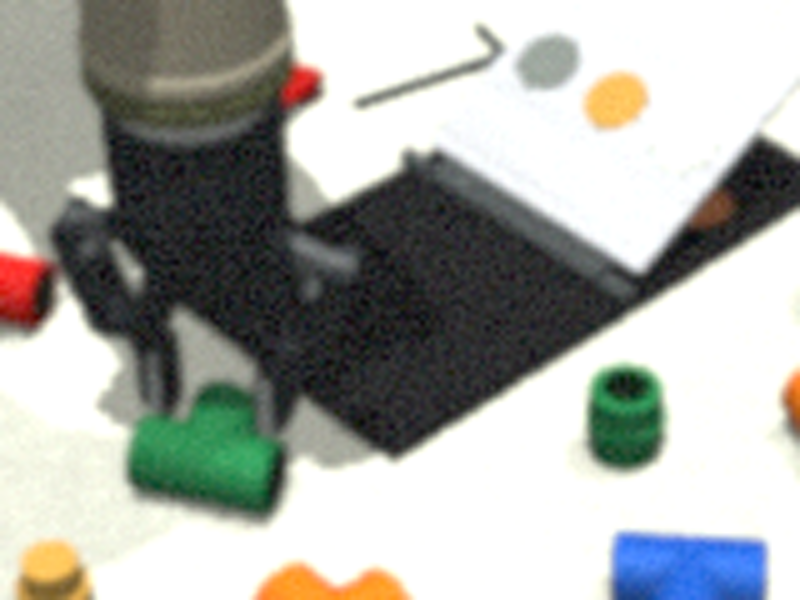

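drive_tool --pt "0.1 0 0 0 0 0 0" --pt "0.1 0 0 0 0 0 0" --pt "0 0 -0.3 0 0 0 0" --pt "0 0 -0.7 0 0 0 0" --pt "0 0 -1 0 0 0 0" --pt "0 0 -1 0 0 0 0" --pt "0 0 -1 0 0 0 1" --pt "0 0 -0.5 0 0 0 1"

```text
clock: 13.35
position: [0.4917, -0.1377, 0.1872]
ee_rot: [[-0.282, 0.959, 0.006], [0.959, 0.282, -0.002], [-0.004, 0.005, -1.0]]
ft_force: [0.4, 0.3, 1.4]
finger_gap: 0.166
```

```bash
python3 - <<'E'
from rig import ctrl
import cv2,pickle
d={}
for n in("wrist","scene","top"):d[n]=ctrl.grab_frame(n)
pickle.dump(d,open("f1.pkl","wb"))
cv2.imwrite("pics/w12.png",d["wrist"]["img"])
g=d["scene"]["img"];cv2.imwrite("pics/s12.png",cv2.resize(cv2.convertScaleAbs(g[180:300,170:330],alpha=1.5),None,fx=5,fy=5,interpolation=cv2.INTER_CUBIC))
E
python3 go.py
```

```text
t 13.5 pos [ 0.4913 -0.1375  0.1845] yaw x 1.856 z [ 0.005 -0.002 -1.   ] gap 0.004 F [-0.2  0.6 -0.5] j [-0.37 -0.1   1.78 -0.    1.46 -0.66] tip 0.017
```

View pics/w12.png

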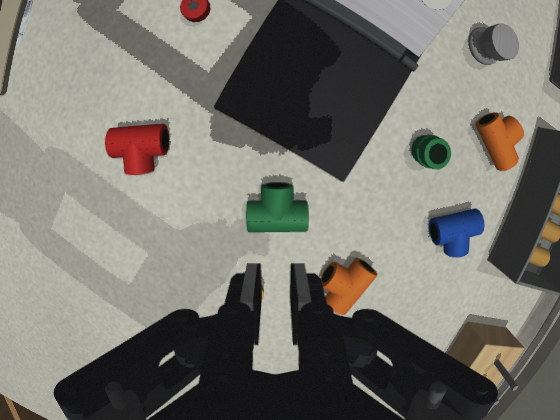

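View pics/s12.png

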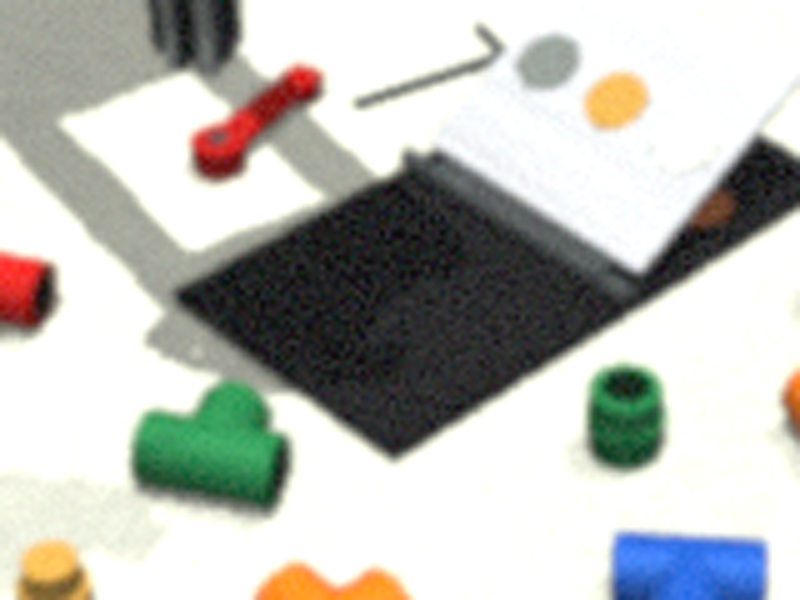

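drive_tool --pt "0 0 -0.5 0 0 0.0207 1" --pt "0 0 -0.5 0 0 0.0207 1" --pt "0 0 0 0 0 0.0207 1" --pt "0 0 0 0 0 0.0207 1" --pt "0 0 0 0 0 0 1" --pt "0 0 0 0 0 0 1"

```text
clock: 14.1
position: [0.4893, -0.1368, 0.2204]
ee_rot: [[0.229, 0.973, -0.002], [0.973, -0.229, 0.001], [0.0, -0.002, -1.0]]
ft_force: [0.3, -1.1, -0.6]
finger_gap: 0.004
```

```bash
python3 go.py .5536 .1975 .21; python3 - <<'E'
from rig import ctrl
import cv2,pickle
d={}
for n in("wrist","scene"):d[n]=ctrl.grab_frame(n)
i=d["wrist"]["img"][220:400,160:400];cv2.imwrite("pics/w13.png",cv2.resize(cv2.convertScaleAbs(i,alpha=1.8,beta=20),None,fx=3.3,fy=3.3,interpolation=cv2.INTER_CUBIC))
g=d["scene"]["img"];cv2.imwrite("pics/s13.png",cv2.resize(cv2.convertScaleAbs(g[100:260,120:330],alpha=1.5),None,fx=3.7,fy=3.7,interpolation=cv2.INTER_CUBIC))
E
```

```text
t 14.1 pos [ 0.4893 -0.1368  0.2204] yaw x 1.34 z [-0.002  0.001 -1.   ] gap 0.004 F [ 0.3 -1.1 -0.6] j [-0.37 -0.12  1.73  0.    1.53 -0.14] tip 0.017
units to target [ 8.503 -0.345  0.263]
```

View pics/w13.png

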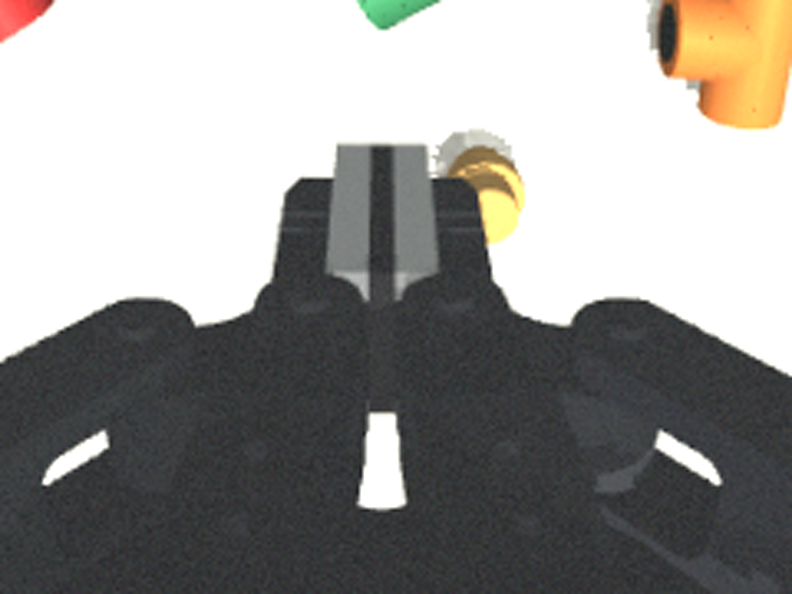

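View pics/s13.png

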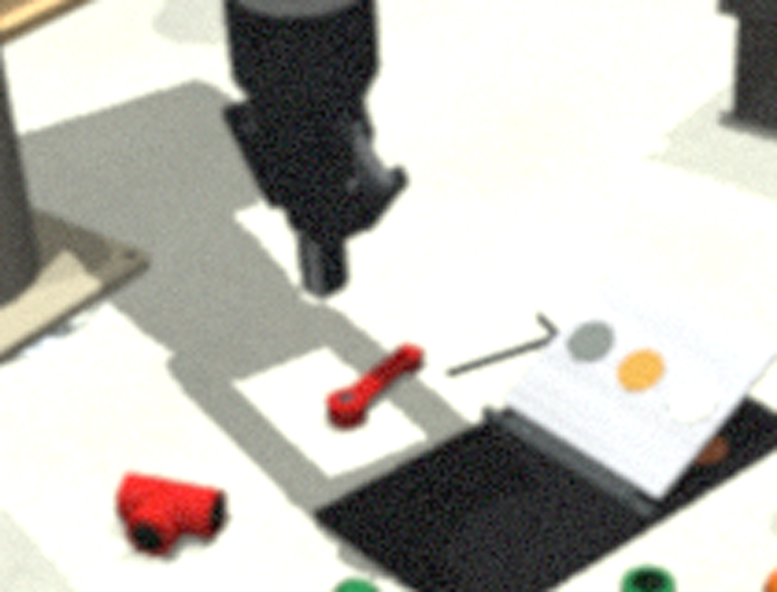

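```bash
python3 - <<'E'
from rig import ctrl
from h import *
from scipy.optimize import least_squares
d=pickle.load(open("f0.pkl","rb"));s=ctrl.get_state();p=s["position"];R=s["ee_rot"];f=d["scene"]
for dz in(-.012,-.005,0,.005,.012,.017):
    print(dz,*[((proj(f,p+R@[x,0,dz])-[120,100])*3.7).round() for x in(-.011,0,.011)])
w=ctrl.grab_frame("wrist");T=w["cam_to_world"]
print("cam in tool",(R.T@(T[:3,3]-p)).round(4))
q=np.array([160+382/3.3-w["cx"],220+145/3.3-w["cy"]]);r=np.hypot(*q);th=r/w["fx"];v=R.T@T[:3,:3]@np.array([q[0]/r*np.sin(th),-q[1]/r*np.sin(th),-np.cos(th)]);o=R.T@(T[:3,3]-p)
for zz in(-.02,-.012,-.005,.005,.017):print(zz,(o+v*(zz-o[2])/v[2]).round(4))
E
```

```text
-0.012 [310. 302.] [326. 294.] [342. 286.]
-0.005 [311. 313.] [327. 305.] [343. 297.]
0 [312. 320.] [328. 313.] [343. 305.]
0.005 [312. 328.] [328. 320.] [344. 313.]
0.012 [313. 339.] [329. 331.] [345. 323.]
0.017 [314. 347.] [330. 339.] [346. 331.]
cam in tool [ 0.0803 -0.0006 -0.1581]
-0.02 [ 0.0105 -0.0006 -0.02  ]
-0.012 [ 0.0065 -0.0006 -0.012 ]
-0.005 [ 0.0029 -0.0006 -0.005 ]
0.005 [-0.0021 -0.0006  0.005 ]
0.017 [-0.0082 -0.0006  0.017 ]
```

drive_tool --pt "0.85 -0.03 0 0 0 0 1" --pt "0.85 -0.03 0 0 0 0 1" --pt "0.85 -0.03 0 0 0 0 1" --pt "0.85 -0.03 0 0 0 0 1" --pt "0.85 -0.03 0 0 0 0 1" --pt "0.85 -0.03 0 0 0 0 1" --pt "0.85 -0.03 0 0 0 0 1" --pt "0.85 -0.03 0 0 0 0 1"

```text
clock: 15.05
position: [0.5439, 0.1312, 0.2214]
ee_rot: [[0.231, 0.973, -0.0], [0.973, -0.231, -0.0], [-0.0, -0.0, -1.0]]
ft_force: [-0.1, -1.0, 0.4]
finger_gap: -0.0
```

drive_tool --pt "0.85 -0.03 0 0 0 0 1" --pt "0.85 -0.03 0 0 0 0 1" --pt "0 0 0 0 0 0 1" --pt "0 0 0 0 0 0 1" --pt "0 0 0 0 0 0 1"

```text
clock: 15.55
position: [0.5572, 0.1957, 0.2213]
ee_rot: [[0.232, 0.973, -0.0], [0.973, -0.232, -0.001], [-0.001, -0.0, -1.0]]
ft_force: [-0.2, -0.1, 0.6]
finger_gap: 0.001
```

```bash
python3 go.py .5536 .1975 .03; python3 - <<'E'
from rig import ctrl
import cv2,pickle
d={}
for n in("wrist",):d[n]=ctrl.grab_frame(n)
cv2.imwrite("pics/w14.png",d["wrist"]["img"])
E
```

```text
t 15.55 pos [0.5572 0.1957 0.2213] yaw x 1.336 z [-0.    -0.001 -1.   ] gap 0.001 F [-0.2 -0.1  0.6] j [ 0.25  0.1   1.51 -0.    1.53  0.49] tip 0.017
units to target [ 0.025 -0.096  4.784]
```

View pics/w14.png

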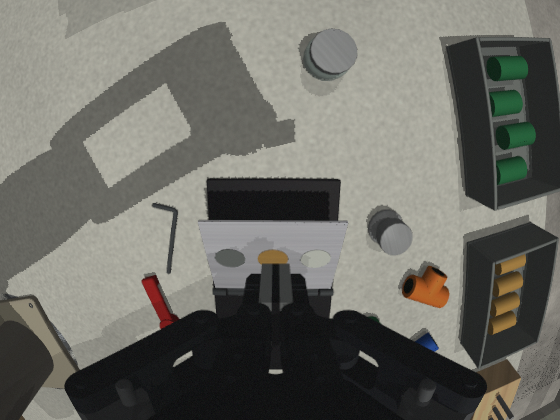

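```bash
cat >> h.py <<'E'
def pjw(f,P):
    T=f["cam_to_world"];q=T[:3,:3].T@(np.asarray(P)-T[:3,3]);v=np.array([q[0],-q[1]]);n=np.hypot(*v);th=np.arctan2(n,-q[2]);return v/n*th*f["fx"]+[f["cx"],f["cy"]]
B=np.load("bind.npy")
def bw(x,y,z):
    c,n=np.cos(B[2]),np.sin(B[2]);return np.array([B[0]+c*x-n*y,B[1]+n*x+c*y,z])
def wb(P):
    c,n=np.cos(B[2]),np.sin(B[2]);x,y=P[0]-B[0],P[1]-B[1];return np.array([c*x+n*y,-n*x+c*y,P[2]])
E
python3 - <<'E'
from rig import ctrl
from h import *
s=ctrl.get_state();p=s["position"];R=s["ee_rot"];f=ctrl.grab_frame("wrist")
print("tcp in binder",wb(p).round(4))
for x in(-.075,0,.075):print(x,"edge",pjw(f,bw(x,.14*np.cos(B[3]),.012+.14*np.sin(B[3]))).round(),"page end",pjw(f,bw(x,.15,.008)).round(), "hinge",pjw(f,bw(x,0,.017)).round())
print(pjw(f,np.array([*(p+R@[-.011,0,0])[:2],.076])),pjw(f,p+R@[.011,0,-.015]))
E
```

```text
tcp in binder [0.0041 0.1489 0.2215]
-0.075 edge [198. 220.] page end [209. 181.] hinge [216. 294.]
0 edge [272. 220.] page end [273. 180.] hinge [273. 295.]
0.075 edge [347. 220.] page end [336. 180.] hinge [330. 294.]
[276.37757997 206.78859162] [276.96065349 258.47009791]
```

drive_tool --pt "0 -0.1 0.9 0 0 0 1" --pt "0 0 1 0 0 0 1" --pt "0 0 1 0 0 0 1" --pt "0 0 1 0 0 0 1" --pt "0 0 0.6 0 0 0 1" --pt "0 0 0.3 0 0 0 1" --pt "0 0 0 0 0 0 1" --pt "0 0 0 0 0 0 1"

```text
clock: 16.45
position: [0.5546, 0.1973, 0.0311]
ee_rot: [[0.233, 0.972, 0.002], [0.972, -0.233, 0.0], [0.001, 0.002, -1.0]]
ft_force: [0.4, -0.1, 0.6]
finger_gap: 0.002
```

```bash
python3 go.py .5536 .1975 .03; python3 - <<'E'
from rig import ctrl
from h import *
s=ctrl.get_state();print(wb(s["position"]).round(4))
g=ctrl.grab_frame("scene")["img"];cv2.imwrite("pics/s15.png",cv2.resize(cv2.convertScaleAbs(g[130:260,220:390],alpha=1.5),None,fx=4.5,fy=4.5,interpolation=cv2.INTER_CUBIC))
E
```

```text
t 16.45 pos [0.5546 0.1973 0.0311] yaw x 1.336 z [ 0.002  0.    -1.   ] gap 0.002 F [ 0.4 -0.1  0.6] j [ 0.25  0.26  1.69 -0.    1.19  0.49] tip 0.017
units to target [ 0.    -0.025  0.029]
[0.001  0.15   0.0311]
```

View pics/s15.png

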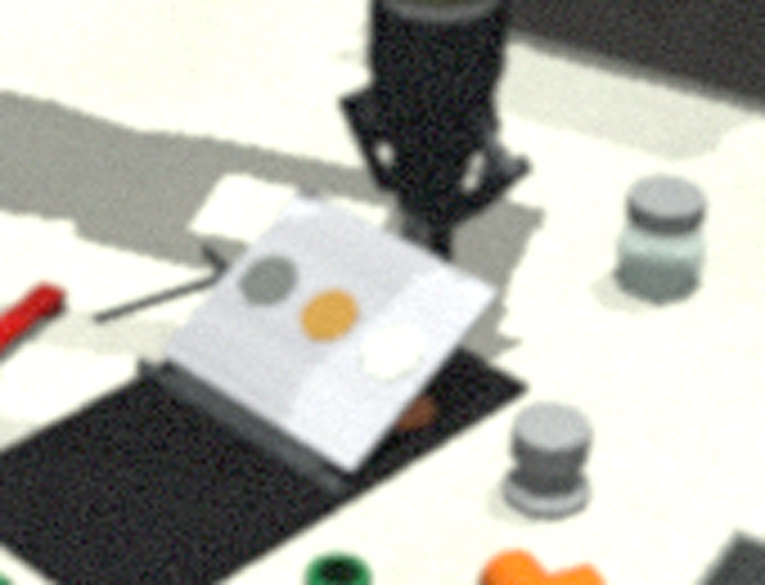

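```bash
cat > arc.py <<'E'
from h import *
import sys
from rig import ctrl
TD=.015
def tcp(a):
    e=np.array([np.cos(a),np.sin(a)]);n=np.array([np.sin(a),-np.cos(a)])
    if a<=np.pi/2: y,z=.14*e+.002*n+[.011,.012-.022]
    else: y,z=.118*e+.002*n+[.011,.012]
    return np.array([y,z-TD])
s=ctrl.get_state();p=wb(s["position"])
print("t",s["clock"],"tcp binder",p.round(4),"F",s["ft_force"].round(1))
a0,a1,k=float(sys.argv[1]),float(sys.argv[2]),int(sys.argv[3])
cur=p[1:]
for a in np.linspace(a0,a1,k):
    t=tcp(a);d=(t-cur)/.04;print(round(a,3),t.round(4),"rows: [%.2f, %.2f, %.2f]"%(d[0],0,-d[1]));cur=cur+np.array([round(d[0],2),round(d[1],2)])*.04
E
python3 arc.py .47 1.0 8; python3 -c "
"
```

```text
t 16.5 tcp binder [0.0015 0.1504 0.0318] F [1.  0.5 0. ]
0.47 [0.1367 0.0366] rows: [-0.34, 0.00, -0.12]
0.546 [0.1317 0.046 ] rows: [-0.13, 0.00, -0.23]
0.621 [0.126  0.0549] rows: [-0.14, 0.00, -0.23]
0.697 [0.1196 0.0634] rows: [-0.16, 0.00, -0.21]
0.773 [0.1126 0.0713] rows: [-0.17, 0.00, -0.20]
0.849 [0.105  0.0787] rows: [-0.19, 0.00, -0.18]
0.924 [0.0969 0.0855] rows: [-0.21, 0.00, -0.17]
1.0 [0.0883 0.0917] rows: [-0.21, 0.00, -0.16]
```

drive_tool --pt "-0.34 0 -0.12 0 0 0 1" --pt "-0.13 0 -0.23 0 0 0 1" --pt "-0.14 0 -0.23 0 0 0 1" --pt "-0.16 0 -0.21 0 0 0 1" --pt "-0.17 0 -0.2 0 0 0 1" --pt "0 0 0 0 0 0 1"

```text
clock: 17.1
position: [0.5455, 0.1598, 0.071]
ee_rot: [[0.233, 0.972, 0.002], [0.972, -0.233, -0.0], [0.0, 0.002, -1.0]]
ft_force: [-0.5, -0.4, 0.1]
finger_gap: -0.004
```

```bash
python3 arc.py .85 1.55 9; python3 - <<'E'
from rig import ctrl
from h import *
g=ctrl.grab_frame("scene")["img"];cv2.imwrite("pics/s16.png",cv2.resize(cv2.convertScaleAbs(g[130:260,220:390],alpha=1.5),None,fx=4.5,fy=4.5,interpolation=cv2.INTER_CUBIC))
E
```

```text
t 17.1 tcp binder [0.001  0.1115 0.071 ] F [-0.5 -0.4  0.1]
0.85 [0.1049 0.0789] rows: [-0.16, 0.00, -0.20]
0.938 [0.0955 0.0867] rows: [-0.24, 0.00, -0.19]
1.025 [0.0854 0.0936] rows: [-0.25, 0.00, -0.17]
1.112 [0.0747 0.0997] rows: [-0.27, 0.00, -0.16]
1.2 [0.0636 0.1048] rows: [-0.28, 0.00, -0.12]
1.288 [0.0521 0.1089] rows: [-0.29, 0.00, -0.11]
1.375 [0.0402 0.1119] rows: [-0.29, 0.00, -0.07]
1.462 [0.0281 0.114 ] rows: [-0.30, 0.00, -0.05]
1.55 [0.0159 0.1149] rows: [-0.31, 0.00, -0.03]
```

View pics/s16.png

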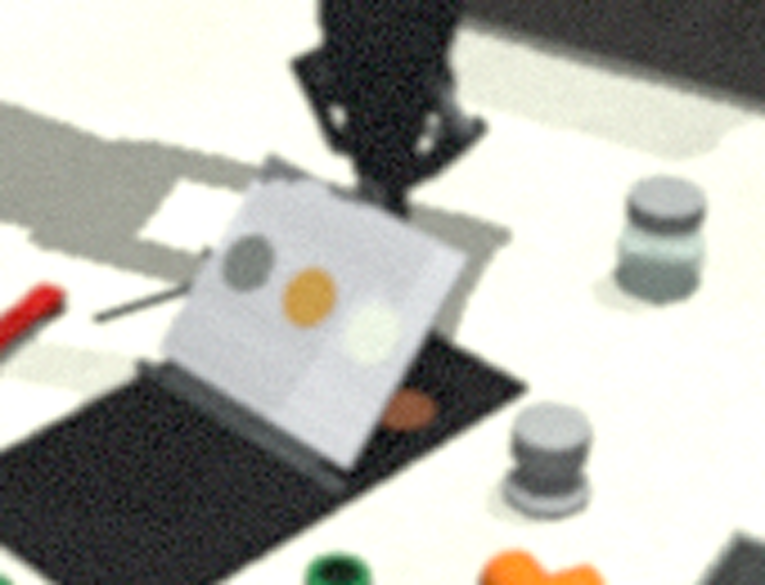

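drive_tool --pt "-0.16 0 -0.2 0 0 0 1" --pt "-0.24 0 -0.19 0 0 0 1" --pt "-0.25 0 -0.17 0 0 0 1" --pt "-0.27 0 -0.16 0 0 0 1" --pt "-0.28 0 -0.12 0 0 0 1" --pt "0 0 0 0 0 0 1"

```text
clock: 17.75
position: [0.5339, 0.1125, 0.1039]
ee_rot: [[0.234, 0.972, 0.001], [0.972, -0.234, -0.0], [-0.0, 0.002, -1.0]]
ft_force: [0.8, 0.1, -0.1]
finger_gap: 0.007
```

```bash
python3 arc.py 1.28 1.9 8; python3 - <<'E'
from rig import ctrl
from h import *
g=ctrl.grab_frame("scene")["img"];cv2.imwrite("pics/s17.png",cv2.resize(cv2.convertScaleAbs(g[110:260,200:390],alpha=1.5),None,fx=4,fy=4,interpolation=cv2.INTER_CUBIC))
E
```

```text
t 17.75 tcp binder [0.0007 0.0628 0.1039] F [ 0.8  0.1 -0.1]
1.28 [0.0531 0.1085] rows: [-0.24, 0.00, -0.12]
1.369 [0.0411 0.1117] rows: [-0.30, 0.00, -0.08]
1.457 [0.0289 0.1139] rows: [-0.31, 0.00, -0.05]
1.546 [0.0165 0.1149] rows: [-0.31, 0.00, -0.02]
1.634 [0.0055 0.1149] rows: [-0.27, 0.00, -0.00]
1.723 [-0.0049  0.1139] rows: [-0.26, 0.00, 0.02]
1.811 [-0.0152  0.1121] rows: [-0.26, 0.00, 0.05]
1.9 [-0.0253  0.1093] rows: [-0.25, 0.00, 0.07]
```

View pics/s17.png

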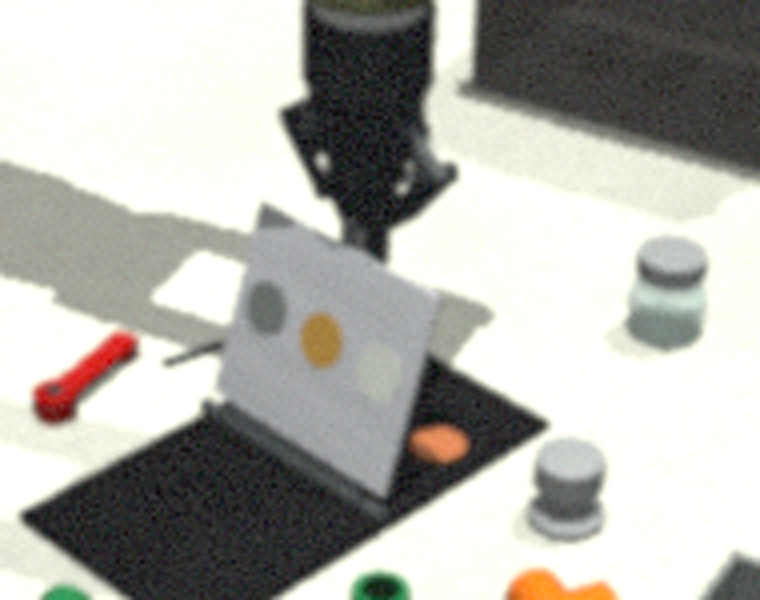

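drive_tool --pt "-0.24 0 -0.12 0 0 0 1" --pt "-0.3 0 -0.08 0 0 0 1" --pt "-0.31 0 -0.05 0 0 0 1" --pt "-0.31 0 -0.02 0 0 0 1" --pt "-0.27 0 0 0 0 0 1" --pt "-0.26 0 0.02 0 0 0 1" --pt "0 0 0 0 0 0 1"

```text
clock: 18.5
position: [0.5174, 0.0468, 0.1125]
ee_rot: [[0.234, 0.972, -0.0], [0.972, -0.234, -0.001], [-0.001, -0.0, -1.0]]
ft_force: [1.0, -0.4, -0.1]
finger_gap: 0.005
```

```bash
python3 arc.py 1.8 2.5 9; python3 - <<'E'
from rig import ctrl
from h import *
g=ctrl.grab_frame("scene")["img"];cv2.imwrite("pics/s18.png",cv2.resize(cv2.convertScaleAbs(g[110:260,200:390],alpha=1.5),None,fx=4,fy=4,interpolation=cv2.INTER_CUBIC))
E
```

```text
t 18.5 tcp binder [-1.000e-04 -4.900e-03  1.125e-01] F [ 1.  -0.4 -0.1]
1.8 [-0.0139  0.1124] rows: [-0.22, 0.00, 0.00]
1.888 [-0.0238  0.1098] rows: [-0.25, 0.00, 0.07]
1.975 [-0.0336  0.1063] rows: [-0.25, 0.00, 0.09]
2.062 [-0.0429  0.102 ] rows: [-0.23, 0.00, 0.10]
2.15 [-0.0519  0.0968] rows: [-0.22, 0.00, 0.13]
2.238 [-0.0604  0.091 ] rows: [-0.22, 0.00, 0.15]
2.325 [-0.0683  0.0844] rows: [-0.20, 0.00, 0.16]
2.412 [-0.0757  0.0771] rows: [-0.18, 0.00, 0.18]
2.5 [-0.0823  0.0692] rows: [-0.17, 0.00, 0.20]
```

View pics/s18.png

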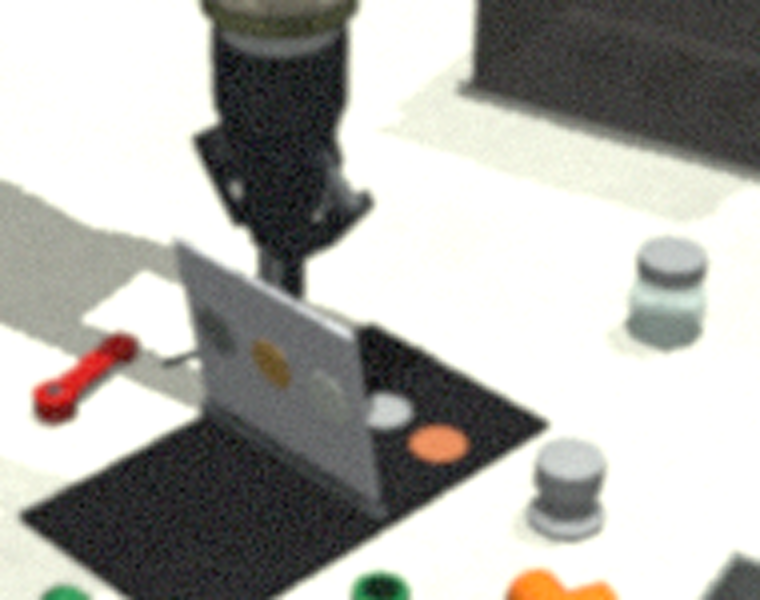

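drive_tool --pt "-0.22 0 0 0 0 0 1" --pt "-0.25 0 0.07 0 0 0 1" --pt "-0.25 0 0.09 0 0 0 1" --pt "-0.23 0 0.1 0 0 0 1" --pt "-0.22 0 0.13 0 0 0 1" --pt "0 0 0 0 0 0 1"

```text
clock: 19.15
position: [0.5059, 0.0016, 0.096]
ee_rot: [[0.234, 0.972, -0.002], [0.972, -0.234, -0.0], [-0.001, -0.002, -1.0]]
ft_force: [-0.0, 1.3, 0.2]
finger_gap: -0.001
```

```bash
python3 arc.py 2.23 3.0 10; python3 - <<'E'
from rig import ctrl
from h import *
g=ctrl.grab_frame("scene")["img"];cv2.imwrite("pics/s19.png",cv2.resize(cv2.convertScaleAbs(g[110:260,200:390],alpha=1.5),None,fx=4,fy=4,interpolation=cv2.INTER_CUBIC))
E
```

```text
t 19.15 tcp binder [-0.0008 -0.0516  0.096 ] F [-0.   1.3  0.2]
2.23 [-0.0597  0.0915] rows: [-0.20, 0.00, 0.11]
2.316 [-0.0675  0.0851] rows: [-0.20, 0.00, 0.16]
2.401 [-0.0748  0.0781] rows: [-0.18, 0.00, 0.18]
2.487 [-0.0814  0.0705] rows: [-0.17, 0.00, 0.19]
2.572 [-0.0873  0.0623] rows: [-0.14, 0.00, 0.20]
2.658 [-0.0925  0.0537] rows: [-0.13, 0.00, 0.22]
2.743 [-0.097   0.0446] rows: [-0.12, 0.00, 0.22]
2.829 [-0.1007  0.0352] rows: [-0.09, 0.00, 0.24]
2.914 [-0.1035  0.0255] rows: [-0.07, 0.00, 0.24]
3.0 [-0.1055  0.0156] rows: [-0.05, 0.00, 0.25]
```

View pics/s19.png

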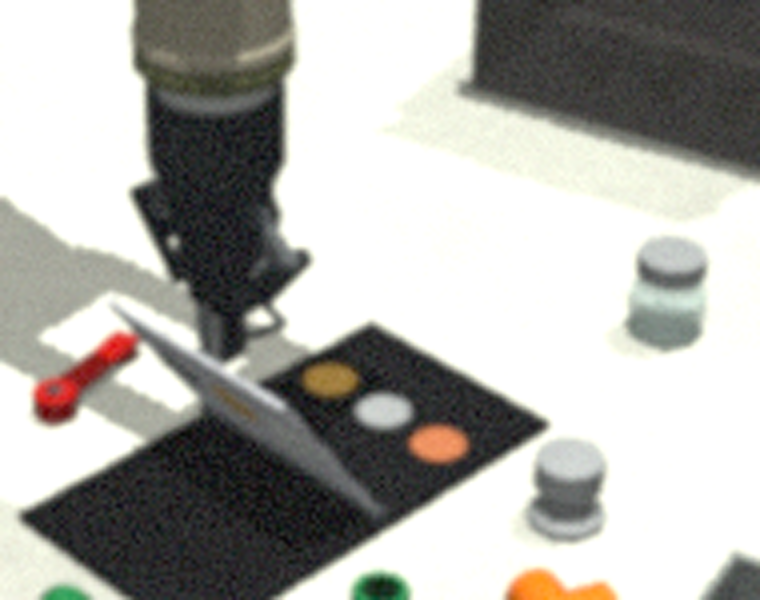

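drive_tool --pt "-0.2 0 0.11 0 0 0 1" --pt "-0.2 0 0.16 0 0 0 1" --pt "-0.18 0 0.18 0 0 0 1" --pt "-0.17 0 0.19 0 0 0 1" --pt "-0.14 0 0.2 0 0 0 1" --pt "-0.13 0 0.22 0 0 0 1" --pt "0 0 0 0 0 0 1"

```text
clock: 19.9
position: [0.4959, -0.0372, 0.0529]
ee_rot: [[0.233, 0.972, -0.003], [0.972, -0.233, 0.0], [-0.0, -0.003, -1.0]]
ft_force: [-0.2, 0.8, -0.1]
finger_gap: 0.005
```

```bash
python3 arc.py 2.74 3.14 6; python3 - <<'E'
from rig import ctrl
from h import *
g=ctrl.grab_frame("scene")["img"];cv2.imwrite("pics/s20.png",cv2.resize(cv2.convertScaleAbs(g[110:260,200:390],alpha=1.5),None,fx=4,fy=4,interpolation=cv2.INTER_CUBIC))
E
```

```text
t 19.9 tcp binder [-0.0014 -0.0917  0.0529] F [-0.2  0.8 -0.1]
2.74 [-0.0968  0.045 ] rows: [-0.13, 0.00, 0.20]
2.82 [-0.1003  0.0362] rows: [-0.09, 0.00, 0.22]
2.9 [-0.1031  0.0272] rows: [-0.07, 0.00, 0.22]
2.98 [-0.1051  0.018 ] rows: [-0.05, 0.00, 0.23]
3.06 [-0.1064  0.0086] rows: [-0.03, 0.00, 0.24]
3.14 [-0.107  -0.0008] rows: [-0.01, 0.00, 0.23]
```

View pics/s20.png

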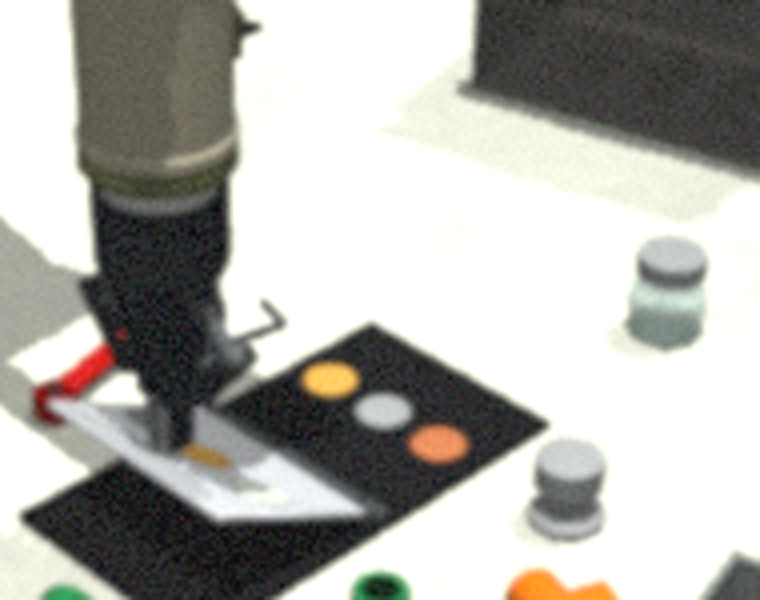

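drive_tool --pt "-0.1 0 0.2 0 0 0 1" --pt "-0.07 0 0.22 0 0 0 1" --pt "-0.05 0 0.22 0 0 0 1" --pt "-0.03 0 0.18 0 0 0 1" --pt "0 0 0 0 0 0 1"

```text
clock: 20.45
position: [0.4938, -0.0464, 0.0204]
ee_rot: [[0.233, 0.973, -0.003], [0.973, -0.233, 0.001], [-0.0, -0.003, -1.0]]
ft_force: [0.2, -0.2, 0.2]
finger_gap: -0.002
```

drive_tool --pt "0 0 0.1 0 0 0 1" --pt "0 0 0.05 0 0 0 1" --pt "0 0 0.05 0 0 0 1" --pt "0 0 0 0 0 0 1" --pt "0 0 0 0 0 0 1"

```text
clock: 20.95
position: [0.4952, -0.0465, 0.0141]
ee_rot: [[0.232, 0.973, 0.0], [0.973, -0.232, 0.0], [0.0, 0.0, -1.0]]
ft_force: [-0.0, 0.8, 0.6]
finger_gap: -0.001
```

drive_tool --pt "0 0 0.05 0 0 0 1" --pt "0 0 0 0 0 0 1" --pt "0 0 0 0 0 0 1"

```text
clock: 21.25
position: [0.4951, -0.0465, 0.012]
ee_rot: [[0.232, 0.973, -0.0], [0.973, -0.232, 0.0], [0.0, -0.0, -1.0]]
ft_force: [0.2, 0.7, 0.7]
finger_gap: 0.001
```

```bash
python3 - <<'E'
from rig import ctrl
from h import *
g=ctrl.grab_frame("scene")["img"];cv2.imwrite("pics/s21.png",cv2.resize(cv2.convertScaleAbs(g[180:270,200:320],alpha=1.5),None,fx=6,fy=6,interpolation=cv2.INTER_CUBIC))
E
```

```text
(no output)
```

View pics/s21.png

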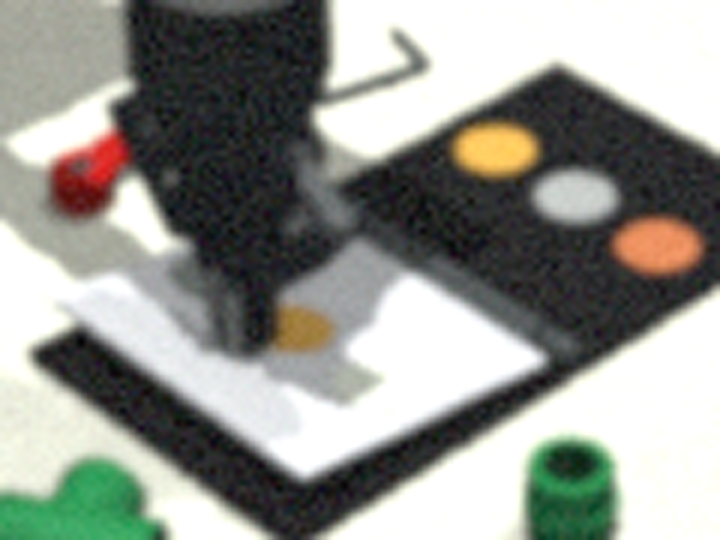

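drive_tool --pt "0 0 0.1 0 0 0 1" --pt "0 0 0 0 0 0 1" --pt "0 0 0.05 0 0 0 1" --pt "0 0 0 0 0 0 1" --pt "0 0 0.05 0 0 0 1" --pt "0 0 0 0 0 0 1" --pt "0 0 0 0 0 0 1"

```text
clock: 22.0
position: [0.495, -0.0465, 0.0039]
ee_rot: [[0.233, 0.973, -0.0], [0.973, -0.233, 0.0], [0.0, -0.0, -1.0]]
ft_force: [-0.6, 0.0, -1.2]
finger_gap: 0.001
```

drive_tool --pt "0 0 0.05 0 0 0 1" --pt "0 0 0 0 0 0 1" --pt "0 0 0 0 0 0 1"

```text
clock: 22.3
position: [0.495, -0.0465, 0.0019]
ee_rot: [[0.233, 0.973, -0.0], [0.973, -0.233, 0.0], [0.0, -0.0, -1.0]]
ft_force: [1.0, 0.1, -0.0]
finger_gap: 0.001
```

drive_tool --pt "0 0 0.05 0 0 0 1" --pt "0 0 0 0 0 0 1" --pt "0 0 0 0 0 0 1"

```text
clock: 22.6
position: [0.495, -0.0465, -0.0001]
ee_rot: [[0.233, 0.973, -0.0], [0.973, -0.233, 0.0], [0.0, -0.0, -1.0]]
ft_force: [-0.7, -0.1, -0.0]
finger_gap: -0.001
```

```bash
python3 - <<'E'
from rig import ctrl
from h import *
s=ctrl.get_state();print(s["ft_force"],s["wrist_torque"],s["joint_efforts"].round(2))
g=ctrl.grab_frame("scene")["img"];cv2.imwrite("pics/s22.png",cv2.resize(cv2.convertScaleAbs(g[180:270,200:320],alpha=1.5),None,fx=6,fy=6,interpolation=cv2.INTER_CUBIC))
E
```

```text
[-0.7362388  -0.10049802 -0.02342877] [-0.04217897  0.0392325  -0.02423658] [-1.000e-02 -4.652e+01 -4.237e+01 -0.000e+00 -2.000e-02 -0.000e+00]
```

View pics/s22.png

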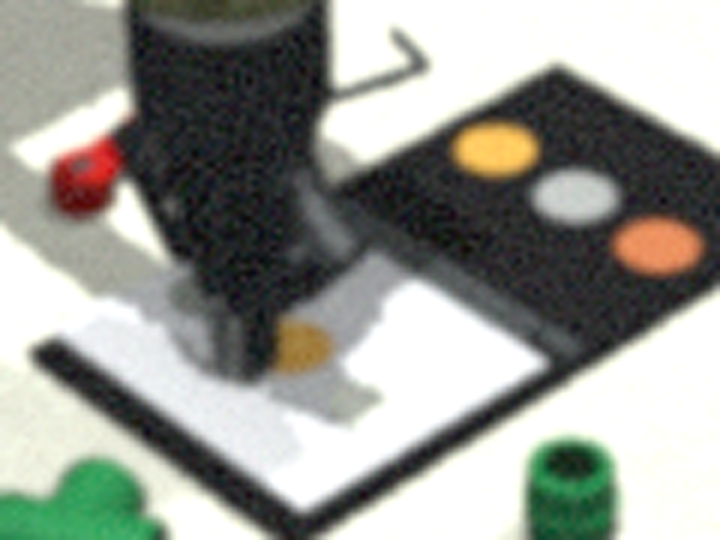

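```bash
cat > la.py <<'E'
from h import *
f=pickle.load(open("f0.pkl","rb"))["scene"]
for a in(2.95,3.0,3.05,3.1,3.1416):
    print(a,*[((proj(f,bw(x,.14*np.cos(a),.012+.14*np.sin(a)+.002))-[200,180])*6).round() for x in(-.075,.075)])
print("page",*[((proj(f,bw(x,-.15,.008))-[200,180])*6).round() for x in(-.08,.08)])
E
python3 la.py
```

```text
2.95 [ 46. 272.] [303. 451.]
3.0 [ 45. 288.] [301. 467.]
3.05 [ 45. 303.] [300. 482.]
3.1 [ 45. 317.] [299. 497.]
3.1416 [ 46. 329.] [300. 509.]
page [ 19. 346.] [289. 540.]
```

drive_tool --pt "0 0 0.03 0 0 0 1" --pt "0 0 0 0 0 0 1" --pt "0 0 0 0 0 0 1"

```text
clock: 22.95
position: [0.495, -0.0465, -0.0013]
ee_rot: [[0.233, 0.973, -0.0], [0.973, -0.233, 0.0], [0.0, -0.0, -1.0]]
ft_force: [-0.1, -0.3, -0.2]
finger_gap: 0.003
```

drive_tool --pt "0 0 0.03 0 0 0 1" --pt "0 0 0 0 0 0 1" --pt "0 0 0 0 0 0 1"

```text
clock: 23.25
position: [0.4953, -0.0466, -0.0017]
ee_rot: [[0.232, 0.973, 0.0], [0.973, -0.232, -0.0], [-0.0, 0.0, -1.0]]
ft_force: [-4.3, 0.8, 7.6]
finger_gap: -0.002
```

drive_tool --pt "0 0 0.03 0 0 0 1" --pt "0 0 0 0 0 0 1" --pt "0 0 0 0 0 0 1"

```text
clock: 23.55
position: [0.4954, -0.0466, -0.002]
ee_rot: [[0.232, 0.973, 0.0], [0.973, -0.232, -0.0], [-0.0, 0.0, -1.0]]
ft_force: [-9.0, 1.1, 19.5]
finger_gap: 0.002
```

drive_tool --pt "0 0 0 0 0 0 1" --pt "0 0 -0.1 0 0 0 1" --pt "0 0 -0.2 0 0 0 1" --pt "0 0 -0.5 0 0 0 1" --pt "0 0 -1 0 0 0 1" --pt "0 0 -1 0 0 0 1" --pt "0 0 -1 0 0 0 1" --pt "0 0 -1 0 0 0 1"

```text
clock: 24.35
position: [0.4948, -0.0465, 0.1903]
ee_rot: [[0.233, 0.973, 0.0], [0.973, -0.233, -0.0], [0.0, 0.0, -1.0]]
ft_force: [0.9, 0.0, -0.4]
finger_gap: -0.003
```

drive_tool --pt "-0.8 0.8 0 0 0 0 1" --pt "-0.8 0.8 0 0 0 0 1" --pt "-0.8 0.8 0 0 0 0 1" --pt "-0.8 0.8 0 0 0 0 1" --pt "-0.8 0.8 0 0 0 0 1" --pt "-0.8 0.8 0 0 0 0 1" --pt "0 0 0 0 0 0 1" --pt "0 0 0 0 0 0 1"

```text
clock: 25.15
position: [0.6368, -0.2785, 0.1869]
ee_rot: [[0.234, 0.972, -0.002], [0.972, -0.234, 0.001], [0.001, -0.002, -1.0]]
ft_force: [0.3, 0.9, 0.6]
finger_gap: -0.001
```

```bash
python3 go.py; python3 - <<'E'
from rig import ctrl
from h import *
g=ctrl.grab_frame("scene")["img"];cv2.imwrite("pics/s23.png",cv2.resize(cv2.convertScaleAbs(g[150:300,160:360],alpha=1.5),None,fx=4,fy=4,interpolation=cv2.INTER_CUBIC))
t=ctrl.grab_frame("top");cv2.imwrite("pics/t23.png",t["img"])
E
```

```text
t 25.15 pos [ 0.6368 -0.2785  0.1869] yaw x 1.335 z [-0.002  0.001 -1.   ] gap -0.001 F [0.3 0.9 0.6] j [-0.49  0.4   1.22  0.    1.52 -0.25] tip 0.017
```

View pics/s23.png

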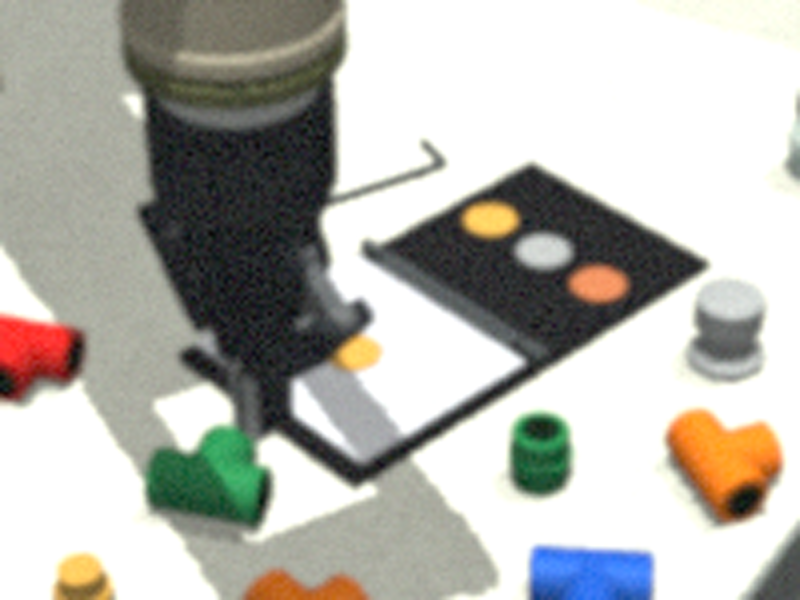

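View pics/t23.png

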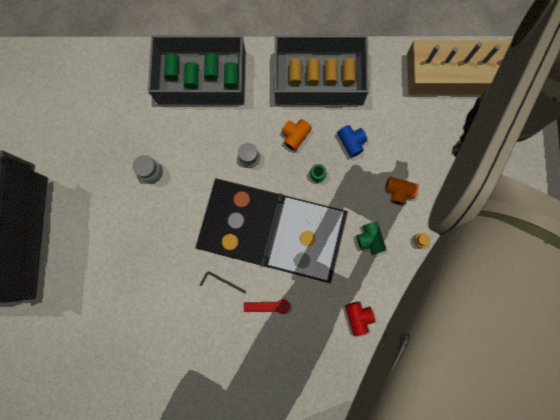

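```bash
python3 - <<'E'
import cv2
g=cv2.imread("pics/t23.png");cv2.imwrite("pics/t23z.png",cv2.resize(cv2.convertScaleAbs(g[190:290,260:440],alpha=1.6),None,fx=4.4,fy=4.4,interpolation=cv2.INTER_CUBIC))
import pickle
d=pickle.load(open("f1.pkl","rb"))["top"]["img"];cv2.imwrite("pics/t12z.png",cv2.resize(cv2.convertScaleAbs(d[190:290,260:440],alpha=1.6),None,fx=4.4,fy=4.4,interpolation=cv2.INTER_CUBIC))
E
```

```text
(no output)
```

View pics/t23z.png

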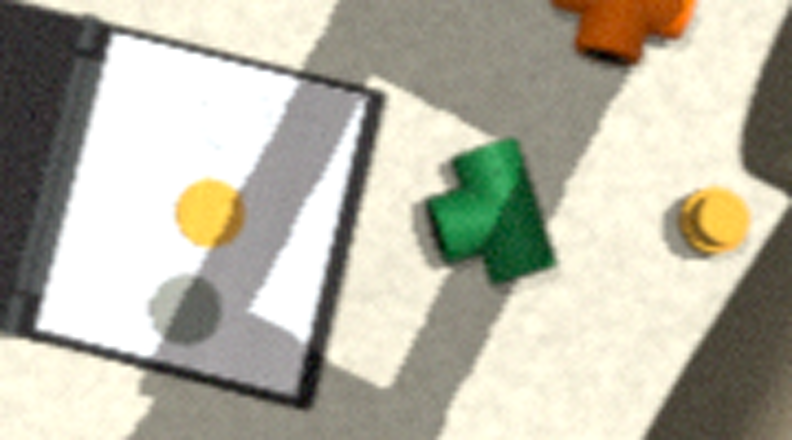

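View pics/t12z.png

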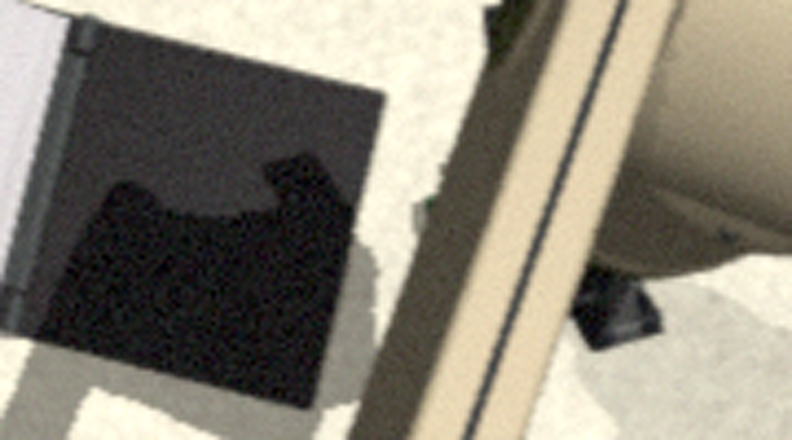

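```bash
python3 -c "
from rig import ctrl
print(ctrl.close_job())"
```

```text
the job is handed in; nothing more can be done
None
```

I pushed the tee off the bare page with the fingertips. It now lies flat on the white shelf, about 30 mm clear of the binder edge in the top view. I then swung the leaf slowly over the spine and pressed it flat on the bare page with about 20 N. The job was handed in at about 25 s, with the gripper well above everything.

**Last checks**
- In the last scene and top pictures the leaf lies flat on the bare page. Just before the final press, the scene picture put it within about 0.03 rad of the stop, and the press then met a hard stop.
- I compared the other things on the shelf with the first top picture by eye, and they appear at the same pixels as before.

**Disagreements**
- **Fingertip position:** the pictures and contact put the fingertips about 15 mm behind the reported TCP, not 17 mm ahead of it as stated. I worked to the observed position.
- **Tee tilt:** the tee stood up on its run as it came off the plate edge, with the branch pointing up. It settled flat when I backed the fingers away.
- **Force sensor:** it read only noise while the leaf was being swung. It first registered force at the final press.

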